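Gauge a blind bore and set the boring machine to its depth

TASK

Find out how deep the bore in the edge of the door rail is: stand the depth gauge flat on the edge with its rod over the bore, let go of it, then lower the rod by its head until it bottoms, and leave the gauge standing there. Then turn the depth dial of the boring machine to the depth that the gauge shows, to within 3 mm, and pull the dial's knob straight up to lock it. Leave the other things on the bench where they are.

Things in the scene. Friction and masses are not known exactly. Their poses are not given: they have to be found in the camera images.
- gauge_mid (a point): Depth gauge: aluminium beam 200 mm long, 22 mm wide, 32 mm high, standing on its flat underside, with an upright 8 mm steel rod sliding through its middle. This point is the beam's centre, 16 mm above its underside; x along the beam, z up. Both ends are alike. The rod's head towers over the middle: grip the beam across its 22 mm width near one end (75 to 80 mm from the middle).
- gauge: The same gauge's beam; origin on the middle of its underside, x along the beam. About 0.3 kg with its rod. A collar of 20 mm diameter around the rod stands 6 mm above the beam's top.
- rod_head (a point): Centre of the black round head on top of the gauge's rod: 24 mm diameter, 22 mm high. With the rod reading zero it is 117 mm above the underside of the beam; it moves down with the rod.
- rod_tip (a point): Lower end of the rod, on its axis, 117 mm below the centre of the head. The rod has ring marks every 5 mm, each second one thicker: the mark level with the top of the collar gives the reading.
- rod (a joint): Reading of the gauge in m: how far the rod's tip stands out below the underside of the beam. It starts drawn up into the beam by 1 to 9 mm (negative) and can reach 65 mm. Friction of about 1.5 N holds the rod where it is left, so pulling the head up slides the rod and does not lift the gauge.
- bore_mouth (a point): Centre of the mouth of the blind bore, 22 mm diameter, in the upper edge of the pine door rail, 100 mm above the bench; x along the rail, z up. The edge is 45 mm wide and runs 130 mm to +x and 170 mm to -x from here. The bore is 30 to 56 mm deep, another depth each time, with a flat wooden bottom.
- door_rail: Pine door rail, fixed on edge in two low plywood cradles: 300 mm long plus a 30 mm stub tenon at each end, 45 mm thick, 100 mm high; origin under its mid-length on the bench, x along the rail. The bore is 20 mm from mid-length towards +x.
- borer: Boring machine, fixed: grey housing, top 120 mm above the bench, with a dial plate and black dial on top; origin on the bench under the dial's axis. Its front (-x) has a fence, a work rest and two drill bits, its rear a round motor; a lever with a ball end stands 150 mm to +y of the dial, up to 170 mm high.
- dial_grip (a point): Where to grip the depth dial: half-way up its black grip bar, on its vertical axis, 155 mm above the bench when the knob is down. The bar is 62 mm long, 16 mm wide, 36 mm high, on a round skirt of 72 mm diameter whose top is 22 mm below this point. z up; the bar lies along x, its white pointer line at the -x end.
- dial (a joint): Turn of the dial in rad, growing clockwise seen from above. 0 is the first long mark (depth 0), facing the machine's front; 1.5 degrees (0.02618 rad) per mm of depth, so 60 mm is 90 degrees. Short marks every 5 mm, long ones every 10 mm, last at 80 mm. Starts at 0 to 10 mm, needs about 0.06 N m, stays where it is left.
- lock (a joint): How far the dial's knob is pulled up, in m: 0 is down (free to be set), 0.010 fully out (locked). It needs about 4 N and stays where it is left.
- mallet: Wooden mallet lying on the bench, head 65 x 125 x 75 mm, about 260 mm long; origin at its underside; to be left alone
- try_square: Try square lying flat, dark wooden stock 120 mm, steel blade 150 mm; origin at its underside; to be left alone
- glue: White glue bottle, standing, 66 mm diameter, 170 mm high; origin at its underside; to be left alone
Not all that is in view belongs to the job. What is shaped like the gauge but red is not meant.

How it is judged:
On the way, in this order (a step that is already met when the one before it is completed fails the run):
1. the gauge stands flat on the rail's edge with its rod over the bore, let go of, the rod not yet lowered (z of gauge_mid in the frame of bore_mouth between 0.0135 and 0.0185 m and horizontal distance between rod_tip and bore_mouth below 0.005 m and angle between gauge_mid's own z axis and vertical below 0.05 rad and value of joint rod below 0.012 m and contact force between the fingers and gauge below 0.1 N), for 0.2 s.
2. the rod is lowered until it bears on the bottom of the bore, the gauge still flat on the edge (z of gauge_mid in the frame of bore_mouth between 0.0135 and 0.0185 m and horizontal distance between rod_tip and bore_mouth below 0.005 m and angle between gauge_mid's own z axis and vertical below 0.05 rad and value of joint rod above 0.022 m and contact force between rod_c0 and door_rail above 0.3 N), for 0.1 s.
3. the dial is turned to the depth that the gauge shows, its knob still down (((value of joint rod between 0.0281 and 0.0294 m and value of joint dial between 0.6558 and 0.8495 rad) or (value of joint rod between 0.02935 and 0.03065 m and value of joint dial between 0.6885 and 0.8823 rad) or (value of joint rod between 0.0306 and 0.0319 m and value of joint dial between 0.7213 and 0.915 rad) or (value of joint rod between 0.03185 and 0.03315 m and value of joint dial between 0.754 and 0.9477 rad) or (value of joint rod between 0.0331 and 0.0344 m and value of joint dial between 0.7867 and 0.9804 rad) or (value of joint rod between 0.03435 and 0.03565 m and value of joint dial between 0.8194 and 1.0132 rad) or (value of joint rod between 0.0356 and 0.0369 m and value of joint dial between 0.8522 and 1.0459 rad) or (value of joint rod between 0.03685 and 0.03815 m and value of joint dial between 0.8849 and 1.0786 rad) or (value of joint rod between 0.0381 and 0.0394 m and value of joint dial between 0.9176 and 1.1113 rad) or (value of joint rod between 0.03935 and 0.04065 m and value of joint dial between 0.9503 and 1.1441 rad) or (value of joint rod between 0.0406 and 0.0419 m and value of joint dial between 0.9831 and 1.1768 rad) or (value of joint rod between 0.04185 and 0.04315 m and value of joint dial between 1.0158 and 1.2095 rad) or (value of joint rod between 0.0431 and 0.0444 m and value of joint dial between 1.0485 and 1.2422 rad) or (value of joint rod between 0.04435 and 0.04565 m and value of joint dial between 1.0812 and 1.275 rad) or (value of joint rod between 0.0456 and 0.0469 m and value of joint dial between 1.114 and 1.3077 rad) or (value of joint rod between 0.04685 and 0.04815 m and value of joint dial between 1.1467 and 1.3404 rad) or (value of joint rod between 0.0481 and 0.0494 m and value of joint dial between 1.1794 and 1.3731 rad) or (value of joint rod between 0.04935 and 0.05065 m and value of joint dial between 1.2121 and 1.4059 rad) or (value of joint rod between 0.0506 and 0.0519 m and value of joint dial between 1.2449 and 1.4386 rad) or (value of joint rod between 0.05185 and 0.05315 m and value of joint dial between 1.2776 and 1.4713 rad) or (value of joint rod between 0.0531 and 0.0544 m and value of joint dial between 1.3103 and 1.504 rad) or (value of joint rod between 0.05435 and 0.05565 m and value of joint dial between 1.343 and 1.5368 rad) or (value of joint rod between 0.0556 and 0.0569 m and value of joint dial between 1.3758 and 1.5695 rad) or (value of joint rod between 0.05685 and 0.05815 m and value of joint dial between 1.4085 and 1.6022 rad)) and value of joint lock below 0.004 m), for 0.2 s.
At the end, for the whole second after the job is handed in: The gauge stands released, at rest and flat on the rail's edge (tilt under 0.05 rad, gap under 2.5 mm), its rod within 5 mm of the bore's axis and still lowered; the dial is within 3 mm (0.08 rad) of the rod's reading and its knob is pulled up by more than 7 mm (z of gauge_mid in the frame of bore_mouth between 0.0135 and 0.0185 m and horizontal distance between rod_tip and bore_mouth below 0.005 m and angle between gauge_mid's own z axis and vertical below 0.05 rad and ((value of joint rod between 0.0281 and 0.0294 m and value of joint dial between 0.6558 and 0.8495 rad) or (value of joint rod between 0.02935 and 0.03065 m and value of joint dial between 0.6885 and 0.8823 rad) or (value of joint rod between 0.0306 and 0.0319 m and value of joint dial between 0.7213 and 0.915 rad) or (value of joint rod between 0.03185 and 0.03315 m and value of joint dial between 0.754 and 0.9477 rad) or (value of joint rod between 0.0331 and 0.0344 m and value of joint dial between 0.7867 and 0.9804 rad) or (value of joint rod between 0.03435 and 0.03565 m and value of joint dial between 0.8194 and 1.0132 rad) or (value of joint rod between 0.0356 and 0.0369 m and value of joint dial between 0.8522 and 1.0459 rad) or (value of joint rod between 0.03685 and 0.03815 m and value of joint dial between 0.8849 and 1.0786 rad) or (value of joint rod between 0.0381 and 0.0394 m and value of joint dial between 0.9176 and 1.1113 rad) or (value of joint rod between 0.03935 and 0.04065 m and value of joint dial between 0.9503 and 1.1441 rad) or (value of joint rod between 0.0406 and 0.0419 m and value of joint dial between 0.9831 and 1.1768 rad) or (value of joint rod between 0.04185 and 0.04315 m and value of joint dial between 1.0158 and 1.2095 rad) or (value of joint rod between 0.0431 and 0.0444 m and value of joint dial between 1.0485 and 1.2422 rad) or (value of joint rod between 0.04435 and 0.04565 m and value of joint dial between 1.0812 and 1.275 rad) or (value of joint rod between 0.0456 and 0.0469 m and value of joint dial between 1.114 and 1.3077 rad) or (value of joint rod between 0.04685 and 0.04815 m and value of joint dial between 1.1467 and 1.3404 rad) or (value of joint rod between 0.0481 and 0.0494 m and value of joint dial between 1.1794 and 1.3731 rad) or (value of joint rod between 0.04935 and 0.05065 m and value of joint dial between 1.2121 and 1.4059 rad) or (value of joint rod between 0.0506 and 0.0519 m and value of joint dial between 1.2449 and 1.4386 rad) or (value of joint rod between 0.05185 and 0.05315 m and value of joint dial between 1.2776 and 1.4713 rad) or (value of joint rod between 0.0531 and 0.0544 m and value of joint dial between 1.3103 and 1.504 rad) or (value of joint rod between 0.05435 and 0.05565 m and value of joint dial between 1.343 and 1.5368 rad) or (value of joint rod between 0.0556 and 0.0569 m and value of joint dial between 1.3758 and 1.5695 rad) or (value of joint rod between 0.05685 and 0.05815 m and value of joint dial between 1.4085 and 1.6022 rad)) and value of joint lock above 0.007 m and linear speed of gauge below 0.02 m/s and value of joint rod above 0.022 m); the robot touches nothing.
It fails at once if the mallet is pushed away by more than 30 mm (distance of mallet from where it was at the start of the episode above 0.03 m).
It fails at once if the try square is pushed away by more than 30 mm (distance of try_square from where it was at the start of the episode above 0.03 m).
It fails at once if the glue bottle is pushed away by more than 30 mm (distance of glue from where it was at the start of the episode above 0.03 m).
It also fails if it takes over 61 s, if anything falls off the work surface, if the arm or the gripper's body presses on something with over 40 N, if the wrist force passes 120 N, or if a joint passes its speed limit or range.

ROBOT

A 6-joint arm with a two-finger parallel gripper is mounted at the origin on the work surface. World frame = base frame: x ahead of the robot, y to its left, z up, the work surface at z = 0. Lengths are in m, angles in rad, forces in N, time in s.
With the tool pointing down it reaches from about 0.225 to 0.875 m from the base axis. Payload 3.4 kg.
Tool frame: the origin (TCP) lies at the very end of the fingers, on their centre line; the grasp point (between the pads) lies 19 mm behind it; z points along the fingers, y is the direction in which the jaws open and shut (so a half turn about z gives the same grasp; the last joint's range is limited). The gripper opens to 85 mm and grips with 20 to 120 N. Pads are 22 mm wide; open, the fingers measure 114 mm over their backs; the gripper's body (76 mm by 85 mm) begins 54 mm behind the grasp point. The pads swing forward as they close: fully open they stand 13 mm farther back than shut.
Start: joints at [-1.305, 0.276, 1.505, -0, 1.361, -0.121], TCP at [0.217, -0.533, 0.231] pointing down, gripper open.
Joint ranges: [-2.89, 2.89], [-0.75, 2.08], [0.22, 2.7], [-1.18, 4.32], [0.11, 2.71], [-2.7, 2.7]. Speed limits (rad/s): [2.57, 2.57, 3.14, 3.14, 3.14, 3.14].

INTERFACE

Orientations are given as a rotation vector (axis times angle).
In Python, from plant import * gives the robot as it stands.
- The arm moves only by the tool servo_tool, never from a script. Its argument "targets" is a list of rows, each a list of 7 numbers: the shift along the tool's x, y, z in cm, then the turn, a rotation vector about the tool's x, y, z in degrees, then the finger opening in cm, from 0 to 8.54. In form: [[tx, ty, tz, ax, ay, az, fingers], ...]. A call has 1 to 20 rows; each row shifts and turns the commanded pose from where the row before left it, along the tool's axes as they then stand; what a row does not reach is not made up. A row lasts 1/12 s, in which the tool goes at most 41.7 mm and 7.16 degrees, less where a joint would pass 70% of its speed; a pose out of reach is approached as far as the arm can. A call with a gripper value outside its range is refused whole. The fingers move at their own pace and stop on an object; "squeeze" is the grip in N (left out, the last holds). Time passes only in rows, so rows that do not move let the fingers close. It gives the time, the measured TCP pose, the force and the opening at its end, in the units of the state.
- read_state(): the state, without advancing time (a new reading comes with each control period).
- camera(name): name is "side" or "top" or "wrist"; returns the picture (480x640x3 uint8, red, green, blue); there is no depth.
- calibration(name): a dict with "vertical_fov" (degrees; the focal length in pixels is half the picture's height over the tangent of half this angle, whatever the lens; pixels are square), "cx", "cy" (the principal point, pixels), "k1" (the pictures are not rectified: a ray, as slopes to the right and down, at radius r is drawn at 1 + k1 r^2 times it, then the intrinsics apply), "eye" and "rotation" of the camera in the world; the wrist camera has in their place "tool_from_camera" (4x4, takes a point from camera to tool coordinates, whose origin is the TCP and whose axes are the flange's). Camera axes: x right, y down, z forward; pixel columns grow to the right and rows downward; lengths in m; the calibration is good to about 2 mm. A picture is of the moment at which its call begins: read the wrist's pose just before it. calibration takes no time and is no camera call.
- finish_job(): hands the job in, once; it reports no verdict.
The state is a dict: "time": time; "qpos": joint angles; "joint_velocities": joint speeds; "effort": joint torques, N m; "tcp_pos": TCP position; "ee_rot": TCP orientation; "force": force on the tool from outside, world axes, zero at the start; "torque": the same for the moment, N m; "gripper_width": opening from 0.0 (shut) to 1.0 (fully open).
Only numpy, scipy, OpenCV 4.12 (cv2) and the standard library are available. Lean on these libraries where they do the work, as an engineer would, in place of code of your own. Each camera call takes 0.05 s, during which the arm holds its last target.

## Working session

There is one attempt and no reset: what is moved stays moved. The work goes in short steps, Python scripts to look and compute and a tool call to move; the robot and the scene stay as the last step left them, time stands still between calls to the robot, and variables do not carry over. Pictures are saved under pics/ and viewed, and the job is handed in when it is done.

Besides the shell and the picture viewer there is one more tool, called after ">>>" as name(argument=value, ...) on one line, values as JSON. servo_tool: Moves the arm, as the interface text tells. Its arguments: {"type":"object","properties":{"targets":{"type":"array","items":{"type":"array","items":{"type":"number"}}},"squeeze":{"type":"number"}},"required":["targets"]}

```bash
mkdir -p pics; ls; cat > h.py <<'E'
from plant import *
import numpy as np, cv2
from scipy.spatial.transform import Rotation as R
def cam_pose(name, st=None):
    c=calibration(name)
    if name=='wrist':
        T=np.array(c['tool_from_camera']); r=R.from_rotvec(st['ee_rot']).as_matrix()
        return c, np.array(st['tcp_pos'])+r@T[:3,3], r@T[:3,:3]
    return c, np.array(c['eye']), np.array(c['rotation'])
def K(c):
    f=240/np.tan(np.radians(c['vertical_fov'])/2); return f
def ray(c,eye,rot,u,v):
    f=K(c); d=np.array([(u-c['cx'])/f,(v-c['cy'])/f]); s=d.copy()
    for _ in range(20): s=d/(1+c['k1']*(s@s))
    return rot@np.array([s[0],s[1],1.])
def onplane(name,u,v,z,st=None):
    c,e,r=cam_pose(name,st); d=ray(c,e,r,u,v); return e+d*(z-e[2])/d[2]
def proj(name,p,st=None):
    c,e,r=cam_pose(name,st); q=r.T@(np.array(p)-e); s=q[:2]/q[2]; s=s*(1+c['k1']*(s@s)); return s*K(c)+[c['cx'],c['cy']]
def tri(n1,p1,n2,p2,st1=None,st2=None):
    A=np.zeros((3,3));b=np.zeros(3);L=[]
    for n,p,s in((n1,p1,st1),(n2,p2,st2)):
        c,e,r=cam_pose(n,s);d=ray(c,e,r,*p);d/=np.linalg.norm(d);P=np.eye(3)-np.outer(d,d);A+=P;b+=P@e;L.append((e,P))
    x=np.linalg.solve(A,b);return x,[np.linalg.norm(P@(x-e)) for e,P in L]
def snap(name,fn):
    st=read_state(); im=camera(name); cv2.imwrite('pics/'+fn,im[:,:,::-1]); return st,im
E
python3 - <<'E'
from h import *
np.set_printoptions(precision=4,suppress=True)
for n in('side','top','wrist'):
    print(n,calibration(n)); snap(n,n+'0.png')
print(read_state())
E
```

```text
pics
side {'vertical_fov': 53.87442998744394, 'cx': 323.04738958698834, 'cy': 235.5825049239317, 'k1': -0.06420298485076398, 'eye': array([0.4714, 0.8653, 0.985 ]), 'rotation': array([-0.1088,  2.8332, -1.2345])}
top {'vertical_fov': 54.906627637393036, 'cx': 324.8168389681665, 'cy': 245.91398303211406, 'k1': -0.04783359505360432, 'eye': array([ 0.4306, -0.091 ,  1.4455]), 'rotation': array([-2.143 ,  2.1739, -0.1321])}
wrist {'vertical_fov': 66.50559734148982, 'cx': 317.94278098011404, 'cy': 232.67050871711677, 'k1': -0.06855021079425604, 'tool_from_camera': array([[-0.0012, -0.9581, -0.2863,  0.0729],
       [ 1.    , -0.0011, -0.0004, -0.0002],
       [ 0.    , -0.2863,  0.9581, -0.1421],
       [ 0.    ,  0.    ,  0.    ,  1.    ]])}
{'time': 0.15, 'qpos': array([-1.305 ,  0.2765,  1.5059,  0.    ,  1.3607, -0.121 ]), 'joint_velocities': array([-0.0008, -0.0012, -0.0037, -0.0023,  0.0003,  0.0001]), 'effort': array([  0.    , -41.7146, -24.6032,  -0.0004,   0.0076,   0.    ]), 'tcp_pos': array([ 0.2168, -0.5321,  0.2306]), 'ee_rot': array([-3.0817, -0.6035,  0.0002]), 'force': array([ 0.2975, -0.1357,  0.0302]), 'torque': array([ 0.0477,  0.0126, -0.0336]), 'gripper_width': 0.9992517024512108}
```

```bash
sed -i "s/np.array(c\['rotation'\])/R.from_rotvec(c['rotation']).as_matrix()/" h.py
```

```text
(no output)
```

View pics/top0.png

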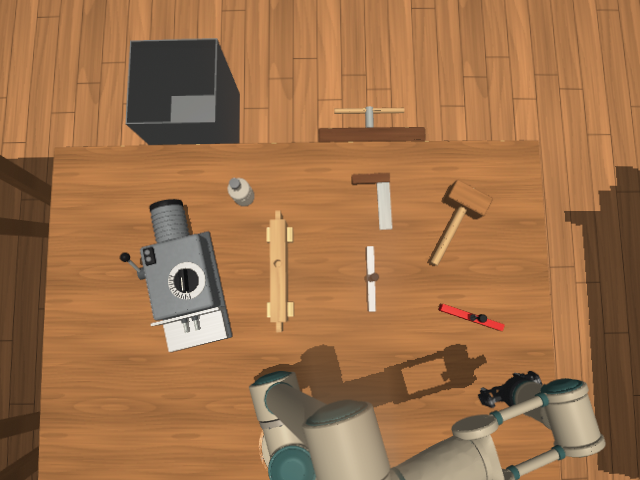

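View pics/side0.png

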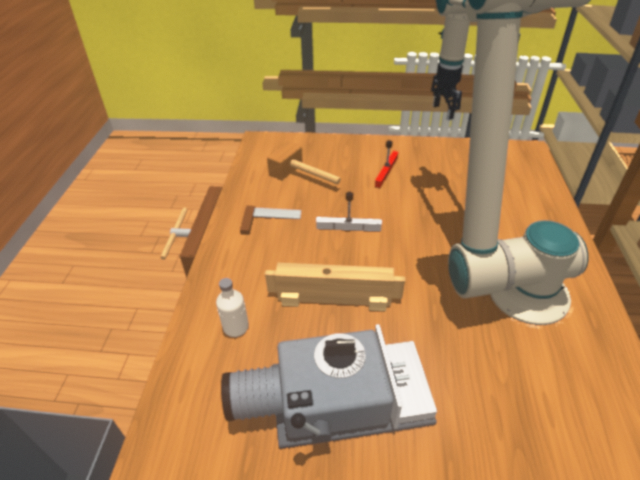

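View pics/wrist0.png

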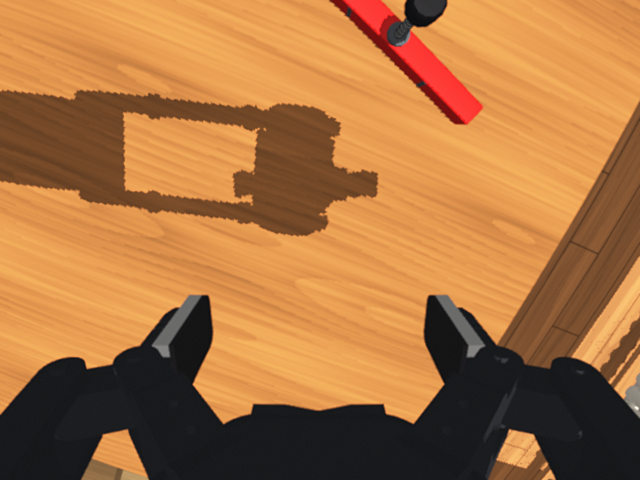

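Top view: the gauges are silver at (371,279) and red at (472,317). The silver one is the aluminium gauge and the red is the decoy. The rail is at (278,270) with its bore near (278,264), and the dial is at (186,281). I'll measure these and enlarge them.

```bash
python3 - <<'E'
from h import *
im=cv2.imread('pics/top0.png'); 
a=cv2.resize(im[235:325,330:410],None,fx=5,fy=5,interpolation=cv2.INTER_CUBIC)
b=cv2.resize(im[200:340,250:310],None,fx=4,fy=4,interpolation=cv2.INTER_CUBIC)
c=cv2.resize(im[255:310,160:215],None,fx=8,fy=8,interpolation=cv2.INTER_CUBIC)
h=560; o=np.zeros((h,240+400,3),np.uint8); o[:450,:400]=a; o[:560,400:640]=b
cv2.imwrite('pics/crop1.png',o); 
s=cv2.imread('pics/side0.png'); 
d=cv2.resize(s[180:240,305:395],None,fx=5,fy=5,interpolation=cv2.INTER_CUBIC)
o=np.zeros((440,780,3),np.uint8);o[:440,:440][:c.shape[0],:c.shape[1]]=c
o[:300,450:780]=d[:,:330];cv2.imwrite('pics/crop2.png',o)
hsv=cv2.cvtColor(im,cv2.COLOR_BGR2HSV)
m=((hsv[:,:,1]<40)&(hsv[:,:,2]>140)).astype(np.uint8)
m2=np.zeros_like(m); m2[235:325,340:400]=m[235:325,340:400]
pts=cv2.findNonZero(m2); r=cv2.minAreaRect(pts); print(r, cv2.boxPoints(r))
for q in cv2.boxPoints(r): print(onplane('top',*q,0.032))
print('mid',onplane('top',*r[0],0.032))
E
```

```text
((370.5499267578125, 278.04681396484375), (64.09568786621094, 6.383775234222412), 88.15238952636719) [[366.32645 246.11853]
 [372.70688 245.91272]
 [374.7734  309.9751 ]
 [368.39297 310.1809 ]]
[ 0.60151873 -0.22046554  0.032     ]
[ 0.60187452 -0.24017253  0.032     ]
[ 0.40592868 -0.24130839  0.032     ]
[ 0.40561199 -0.22191245  0.032     ]
mid [ 0.50297691 -0.2309369   0.032     ]
```

View pics/crop1.png

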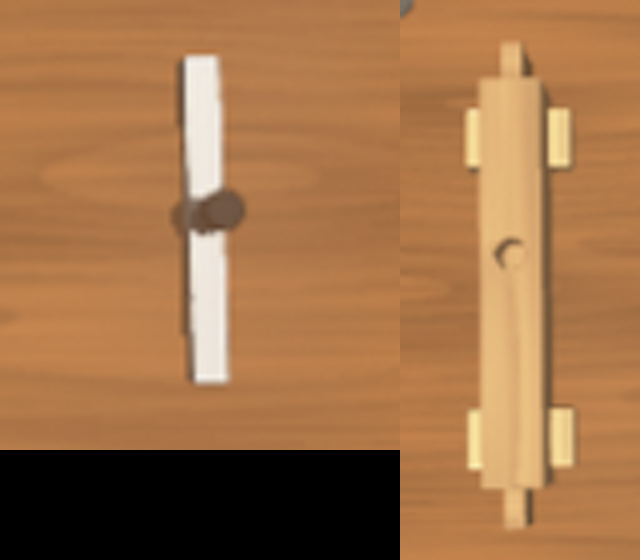

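View pics/crop2.png

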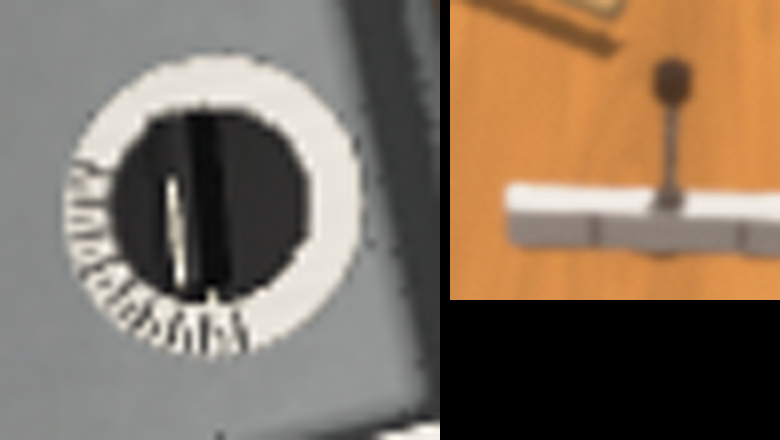

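Crops confirm it: the silver beam with the black-headed rod at (371,279) is the gauge. The bore is visible in the rail edge, and the dial pointer sits near the first marks.

```bash
cat >> h.py <<'E'
def toolaxes(st=None):
    st=st or read_state(); r=R.from_rotvec(st['ee_rot']).as_matrix(); return r
def delta(target,st=None,yaw=None):
    st=st or read_state(); r=toolaxes(st); d=r.T@(np.array(target)-st['tcp_pos'])*100
    print('tcp',np.round(st['tcp_pos'],4),'yaw_x',round(np.degrees(np.arctan2(r[1,0],r[0,0])),2),'tilt',np.round(r[:,2],3),'d_tool_cm',np.round(d,2),'t',round(st['time'],2),'g',round(st['gripper_width'],3),'F',np.round(st['force'],2))
E
python3 - <<'E'
from h import *
delta([.44,-.23,.25])
for p in [(480,78),(538,78),(482,488),(545,488)]: print(onplane('top',250+p[0]%400/4-0.4+0.0,200+p[1]/4-0.4,0.1))
print('bore',onplane('top',250+111/4-.4,200+253/4-.4,.1))
print('dial',onplane('top',186,281,.155))
E
```

```text
tcp [ 0.2168 -0.5321  0.2306] yaw_x 22.16 tilt [-0.     0.001 -1.   ] d_tool_cm [ 32.07 -19.57  -1.9 ] t 0.15 g 0.999 F [ 0.3  -0.14  0.03]
[0.67791367 0.06976396 0.1       ]
[0.6772688  0.02683401 0.1       ]
[0.37815675 0.06842316 0.1       ]
[0.37757985 0.02299006 0.1       ]
bore [0.54777948 0.04703195 0.1       ]
dial [0.49547051 0.29797124 0.155     ]
```

>>> servo_tool(targets=[[0,0,0,0,0,5.5,8.5],[0,0,0,0,0,5.5,8.5],[0,0,0,0,0,5.5,8.5],[0,0,0,0,0,5.2,8.5]])

```text
time: 0.48
tcp_pos: [0.2168, -0.5323, 0.2309]
ee_rot: [-3.141, -0.005, 0.0]
force: [-0.3, -0.2, -0.8]
gripper_width: 0.992
```

```bash
python3 - <<'E'
from h import *
delta([.44,-.23,.25])
E
```

```text
tcp [ 0.2168 -0.5323  0.2309] yaw_x 0.19 tilt [-0.     0.001 -1.   ] d_tool_cm [ 22.42 -30.16  -1.89] t 0.48 g 0.992 F [-0.29 -0.17 -0.82]
```

>>> servo_tool(targets=[[2.24,-3.0,-0.19,0,0,0,8.5],[2.24,-3.0,-0.19,0,0,0,8.5],[2.24,-3.0,-0.19,0,0,0,8.5],[2.24,-3.0,-0.19,0,0,0,8.5],[2.24,-3.0,-0.19,0,0,0,8.5],[2.24,-3.0,-0.19,0,0,0,8.5],[2.24,-3.0,-0.19,0,0,0,8.5],[2.24,-3.0,-0.19,0,0,0,8.5],[2.24,-3.0,-0.19,0,0,0,8.5],[2.24,-3.0,-0.19,0,0,0,8.5],[0,0,0,0,0,0,8.5],[0,0,0,0,0,0,8.5]])

```text
time: 1.48
tcp_pos: [0.4392, -0.2291, 0.2502]
ee_rot: [3.141, 0.019, -0.0]
force: [-1.2, -1.3, -0.7]
gripper_width: 0.995
```

```bash
python3 - <<'E'
from h import *
import pickle
st,im=snap('wrist','w1.png'); pickle.dump(st,open('w1.pkl','wb')); delta([.48,.05,.25],st)
E
```

```text
tcp [ 0.4392 -0.2291  0.2502] yaw_x 0.71 tilt [-0. -0. -1.] d_tool_cm [ 4.420e+00 -2.786e+01  2.000e-02] t 1.48 g 0.995 F [-1.16 -1.25 -0.67]
```

View pics/w1.png

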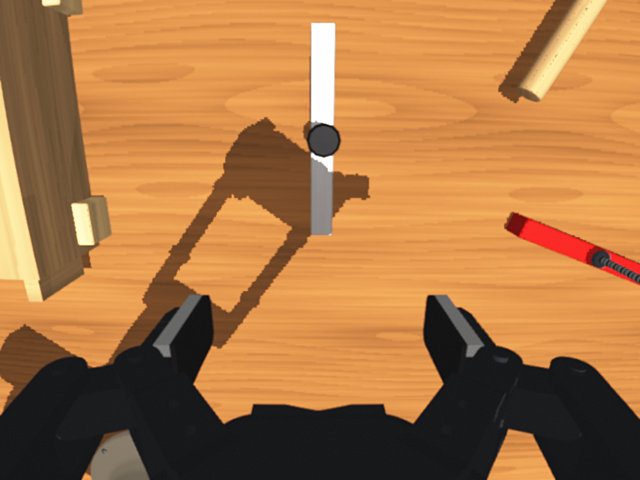

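Wrist view: the silver gauge runs from (323,23) to (321,235) with its head at (323,140). Next, the same view over the rail, raised by the rail's height.

>>> servo_tool(targets=[[0.63,-3.94,-1.2,0,0,0,8.5],[0.63,-3.94,-1.2,0,0,0,8.5],[0.63,-3.94,-1.2,0,0,0,8.5],[0.63,-3.94,-1.2,0,0,0,8.5],[0.63,-3.94,-1.2,0,0,0,8.5],[0.63,-3.94,-1.2,0,0,0,8.5],[0.63,-3.94,-1.2,0,0,0,8.5],[0,0,0,0,0,0,8.5],[0,0,0,0,0,0,8.5]])

```text
time: 2.28
tcp_pos: [0.4807, 0.0456, 0.3347]
ee_rot: [3.141, 0.016, 0.002]
force: [-0.1, -0.5, -1.0]
gripper_width: 0.995
```

```bash
python3 - <<'E'
from h import *
import pickle
st,im=snap('wrist','w2.png'); pickle.dump(st,open('w2.pkl','wb')); delta([.48,.05,.33],st)
st1=pickle.load(open('w1.pkl','rb'))
im=cv2.imread('pics/w1.png');hsv=cv2.cvtColor(im,cv2.COLOR_BGR2HSV)
m=((hsv[:,:,1]<40)&(hsv[:,:,2]>100)).astype(np.uint8); q=np.zeros_like(m); q[0:245,290:350]=m[0:245,290:350]
r=cv2.minAreaRect(cv2.findNonZero(q)); print(r)
P=np.array([onplane('wrist',*p,.032,st1) for p in cv2.boxPoints(r)]); print(P,P.mean(0))
E
```

```text
tcp [0.4807 0.0456 0.3347] yaw_x 0.59 tilt [ 0.001 -0.001 -1.   ] d_tool_cm [-0.06 -0.44  0.47] t 2.28 g 0.995 F [-0.05 -0.5  -1.04]
((322.4999694824219, 128.49998474121094), (22.999996185302734, 210.99996948242188), 0.0)
[[ 0.40273792 -0.222087    0.032     ]
 [ 0.60006952 -0.22081459  0.032     ]
 [ 0.60031713 -0.24140206  0.032     ]
 [ 0.40300427 -0.24574432  0.032     ]] [ 0.50153221 -0.232512    0.032     ]
```

View pics/w2.png

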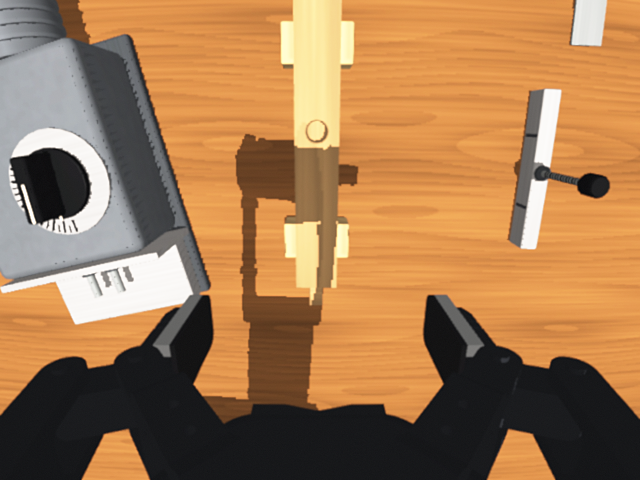

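```bash
python3 - <<'E'
from h import *
import pickle
st1=pickle.load(open('w1.pkl','rb'));st2=pickle.load(open('w2.pkl','rb'))
im=cv2.imread('pics/w1.png');hsv=cv2.cvtColor(im,cv2.COLOR_BGR2HSV)
m=((hsv[:,:,1]<40)&(hsv[:,:,2]>100))
L=[];Rr=[]
for v in list(range(28,115,4))+list(range(200,232,3)):
    c=np.where(m[v,290:350])[0]+290; L.append(onplane('wrist',c[0]-.5,v,.032,st1));Rr.append(onplane('wrist',c[-1]+.5,v,.032,st1))
L=np.array(L);Rr=np.array(Rr)
for A in(L,Rr,(L+Rr)/2):
    k=np.polyfit(A[:,0],A[:,1],1);print(np.degrees(np.arctan(k[0])),np.polyval(k,.5015))
col=m[:, 318:328].sum(1); rows=np.where(col[:245]>5)[0]; print(rows[0],rows[-1])
print(onplane('wrist',323,rows[0]-.5,.032,st1),onplane('wrist',321,rows[-1]+.5,.032,st1))
im=cv2.imread('pics/w2.png')
o=np.hstack([cv2.resize(im[95:165,280:355],None,fx=5,fy=5),cv2.resize(im[120:240,5:115],None,fx=3.7,fy=3.7)[:350]])
cv2.imwrite('pics/crop3.png',o)
# rail edges
hsv=cv2.cvtColor(im,cv2.COLOR_BGR2HSV)
for v in (20,75,85,95,105,115,145): print(v,[tuple(hsv[v,u]) for u in (285,291,293,295,300,338,340,342,346)])
E
```

```text
0.4493352174348022 -0.22110628379215916
0.039025868944036674 -0.24222122248802436
0.24417182551224664 -0.23166419247244985
23 233
[ 0.60060345 -0.23154955  0.032     ] [ 0.40339092 -0.23236487  0.032     ]
20 [(np.uint8(16), np.uint8(149), np.uint8(230)), (np.uint8(15), np.uint8(155), np.uint8(225)), (np.uint8(20), np.uint8(119), np.uint8(247)), (np.uint8(23), np.uint8(95), np.uint8(251)), (np.uint8(24), np.uint8(94), np.uint8(252)), (np.uint8(21), np.uint8(105), np.uint8(247)), (np.uint8(21), np.uint8(108), np.uint8(247)), (np.uint8(16), np.uint8(149), np.uint8(231)), (np.uint8(16), np.uint8(157), np.uint8(227))]
75 [(np.uint8(15), np.uint8(166), np.uint8(230)), (np.uint8(15), np.uint8(168), np.uint8(229)), (np.uint8(17), np.uint8(136), np.uint8(242)), (np.uint8(24), np.uint8(91), np.uint8(253)), (np.uint8(24), np.uint8(89), np.uint8(253)), (np.uint8(22), np.uint8(101), np.uint8(249)), (np.uint8(17), np.uint8(136), np.uint8(240)), (np.uint8(15), np.uint8(170), np.uint8(228)), (np.uint8(15), np.uint8(165), np.uint8(229))]
85 [(np.uint8(15), np.uint8(164), np.uint8(231)), (np.uint8(15
[... 1319 characters left out ...]
nt8(240)), (np.uint8(24), np.uint8(91), np.uint8(253)), (np.uint8(25), np.uint8(82), np.uint8(254)), (np.uint8(22), np.uint8(104), np.uint8(249)), (np.uint8(17), np.uint8(150), np.uint8(239)), (np.uint8(15), np.uint8(165), np.uint8(234)), (np.uint8(15), np.uint8(164), np.uint8(235))]
145 [(np.uint8(13), np.uint8(166), np.uint8(97)), (np.uint8(13), np.uint8(170), np.uint8(96)), (np.uint8(13), np.uint8(156), np.uint8(118)), (np.uint8(17), np.uint8(127), np.uint8(237)), (np.uint8(24), np.uint8(91), np.uint8(253)), (np.uint8(20), np.uint8(115), np.uint8(250)), (np.uint8(14), np.uint8(168), np.uint8(209)), (np.uint8(14), np.uint8(170), np.uint8(204)), (np.uint8(14), np.uint8(169), np.uint8(208))]
```

View pics/crop3.png

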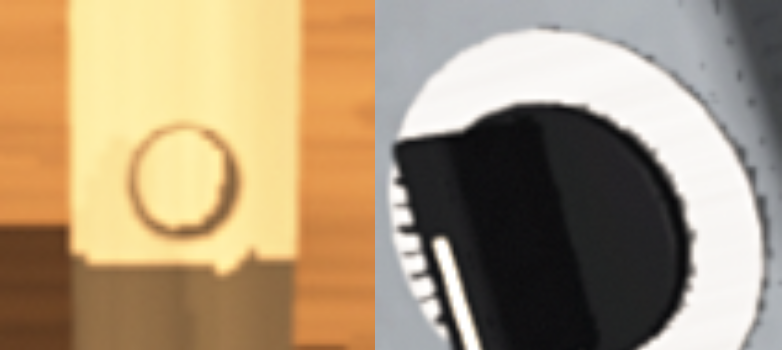

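```bash
python3 - <<'E'
from h import *
import pickle
st1=pickle.load(open('w1.pkl','rb'));st2=pickle.load(open('w2.pkl','rb'))
print('bore',onplane('wrist',316.4,130.6,.1,st2), [onplane('wrist',u,v,.1,st2) for u,v in((305.4,130.6),(327.4,130.6),(316.4,119.),(316.4,142.4))])
im=cv2.imread('pics/w2.png');hsv=cv2.cvtColor(im,cv2.COLOR_BGR2HSV)
M=[]
for v in list(range(72,118,2))+list(range(2,18,2)):
    c=np.where(hsv[v,280:360,1]<125)[0]+280;l,r=onplane('wrist',c[0]-.5,v,.1,st2),onplane('wrist',c[-1]+.5,v,.1,st2);M.append((l+r)/2)
M=np.array(M);k=np.polyfit(M[:,0],M[:,1],1);print('rail yaw',np.degrees(np.arctan(k[0])),np.polyval(k,.545), np.linalg.norm(l-r))
for u,v in((60,180),): print('dial',onplane('wrist',u,v,.155,st2))
delta([.578,-.2317,.25])
E
```

```text
bore [0.54724634 0.04785208 0.1       ] [array([0.54715512, 0.0588175 , 0.1       ]), array([0.54735001, 0.03688701, 0.1       ]), array([0.55842615, 0.0479418 , 0.1       ]), array([0.53571274, 0.04775976, 0.1       ])]
rail yaw 0.42691789069422786 0.04775935299180435 0.0448102324764374
dial [0.50555999 0.28147805 0.155     ]
tcp [0.4802 0.0443 0.334 ] yaw_x 0.46 tilt [-0.001 -0.002 -1.   ] d_tool_cm [ 9.56 27.67  8.44] t 2.33 g 0.994 F [0.35 0.42 0.76]
```

>>> servo_tool(targets=[[1.21,3.46,1.05,0,0,0,8.5],[1.21,3.46,1.05,0,0,0,8.5],[1.21,3.46,1.05,0,0,0,8.5],[1.21,3.46,1.05,0,0,0,8.5],[1.21,3.46,1.05,0,0,0,8.5],[1.21,3.46,1.05,0,0,0,8.5],[1.21,3.46,1.05,0,0,0,8.5],[1.21,3.46,1.05,0,0,0,8.5],[0,0,0,0,0,0,8.5],[0,0,0,0,0,0,8.5],[0,0,0,0,0,0,8.5],[0,0,0,0,0,0,8.5]])

```text
time: 3.33
tcp_pos: [0.5783, -0.2309, 0.2505]
ee_rot: [-3.141, -0.011, 0.001]
force: [-0.2, 0.5, -0.1]
gripper_width: 1.0
```

```bash
python3 - <<'E'
from h import *
delta([.579,-.2314,.008])
E
```

```text
tcp [ 0.5783 -0.2309  0.2505] yaw_x 0.39 tilt [-0.  0. -1.] d_tool_cm [ 0.08  0.06 24.25] t 3.33 g 1.0 F [-0.22  0.5  -0.1 ]
```

>>> servo_tool(targets=[[0.08,0.06,3.5,0,0,0,6],[0,0,3.5,0,0,0,6],[0,0,3.5,0,0,0,6],[0,0,3.5,0,0,0,6],[0,0,3.5,0,0,0,6],[0,0,3.0,0,0,0,6],[0,0,2.0,0,0,0,6],[0,0,1.0,0,0,0,6],[0,0,0.7,0,0,0,6],[0,0,0,0,0,0,6],[0,0,0,0,0,0,6],[0,0,0,0,0,0,6]])

```text
time: 4.33
tcp_pos: [0.5814, -0.2317, 0.0101]
ee_rot: [3.14, 0.013, 0.005]
force: [0.5, -0.6, -0.2]
gripper_width: 0.704
```

```bash
python3 - <<'E'
from h import *
delta([.579,-.2314,.008])
snap('side','s1.png'); a=cv2.imread('pics/s1.png')[120:260,270:430]; cv2.imwrite('pics/s1c.png',cv2.resize(a,None,fx=4.5,fy=4.5,interpolation=cv2.INTER_CUBIC)[:600])
E
```

```text
tcp [ 0.5814 -0.2317  0.0101] yaw_x 0.48 tilt [ 0.003 -0.002 -1.   ] d_tool_cm [-0.25 -0.04  0.21] t 4.33 g 0.704 F [ 0.48 -0.6  -0.24]
```

View pics/s1c.png

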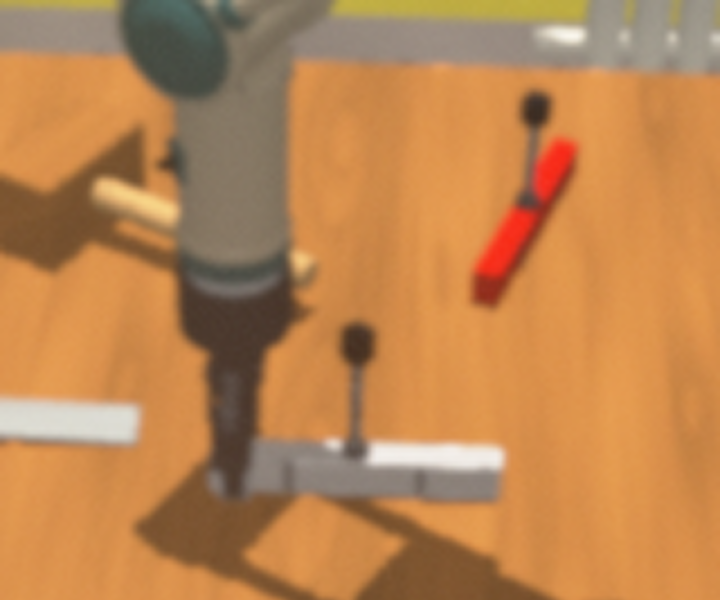

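The fingers straddle the silver beam's far end, clear of the try square. Closing now.

>>> servo_tool(targets=[[-0.15,0,0.2,0,0,0,6],[0,0,0,0,0,0,2],[0,0,0,0,0,0,1.5],[0,0,0,0,0,0,1.5],[0,0,0,0,0,0,1.5],[0,0,0,0,0,0,1.5],[0,0,0,0,0,0,1.5],[0,0,0,0,0,0,1.5]], squeeze=90)

```text
time: 5.05
tcp_pos: [0.5788, -0.2314, 0.0068]
ee_rot: [3.141, 0.013, 0.001]
force: [-0.7, -0.1, 6.2]
gripper_width: 0.238
```

```bash
python3 - <<'E'
from h import *
delta([.579,-.2314,.008])
E
```

```text
tcp [ 0.5788 -0.2314  0.0068] yaw_x 0.46 tilt [ 0. -0. -1.] d_tool_cm [ 0.02  0.   -0.12] t 5.05 g 0.238 F [-0.73 -0.06  6.17]
```

>>> servo_tool(targets=[[0,0,-1,0,0,0,1.5],[0,0,-2,0,0,0,1.5],[0,0,-3,0,0,0,1.5],[0,0,-3,0,0,0,1.5],[0,0,-3,0,0,0,1.5],[0,0,-3,0,0,0,1.5],[0.5,-3.0,0,0,0,0,1.5],[0.5,-3.5,0,0,0,0,1.5],[0.5,-3.5,0,0,0,0,1.5],[0.5,-3.5,0,0,0,0,1.5],[0.5,-3.5,0,0,0,0,1.5],[0.5,-3.5,0,0,0,0,1.5],[0.5,-3.5,0,0,0,0,1.5],[0.5,-3.0,0,0,0,0,1.5],[0,0,0,0,0,0,1.5],[0,0,0,0,0,0,1.5],[0,0,0,0,0,0,1.5]])

```text
time: 6.47
tcp_pos: [0.6162, 0.0389, 0.1559]
ee_rot: [3.141, 0.014, -0.001]
force: [-0.5, -0.1, -3.1]
gripper_width: 0.236
```

```bash
python3 - <<'E'
from h import *
delta([.624,.0481,.112])
snap('side','s2.png'); a=cv2.imread('pics/s2.png')[150:330,230:430]; cv2.imwrite('pics/s2c.png',cv2.resize(a,None,fx=3.3,fy=3.3,interpolation=cv2.INTER_CUBIC))
snap('top','t2.png'); a=cv2.imread('pics/t2.png')[190:350,200:370]; cv2.imwrite('pics/t2c.png',cv2.resize(a,None,fx=3.5,fy=3.5,interpolation=cv2.INTER_CUBIC))
delta([.624,.0481,.112])
E
```

```text
tcp [0.6162 0.0389 0.1559] yaw_x 0.51 tilt [-0.001 -0.001 -1.   ] d_tool_cm [ 0.79 -0.92  4.39] t 6.47 g 0.236 F [-0.47 -0.1  -3.14]
tcp [0.6163 0.0379 0.1561] yaw_x 0.4 tilt [-0.001 -0.001 -1.   ] d_tool_cm [ 0.78 -1.02  4.4 ] t 6.57 g 0.241 F [-0.09 -0.46 -2.62]
```

View pics/s2c.png

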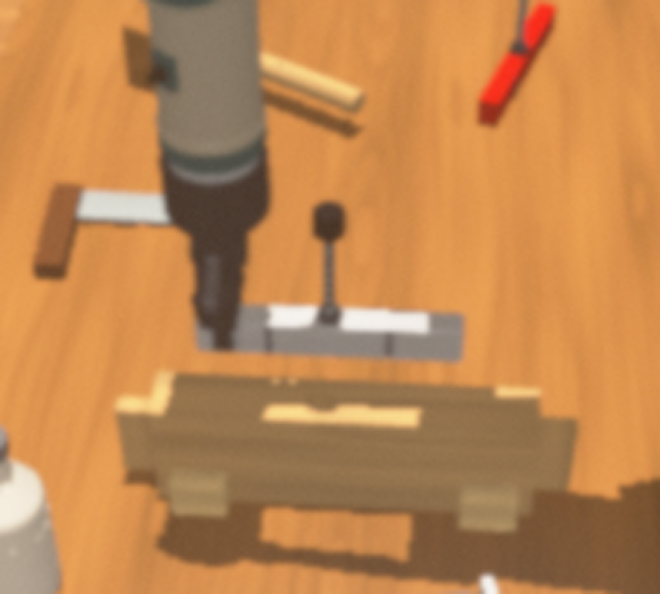

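View pics/t2c.png

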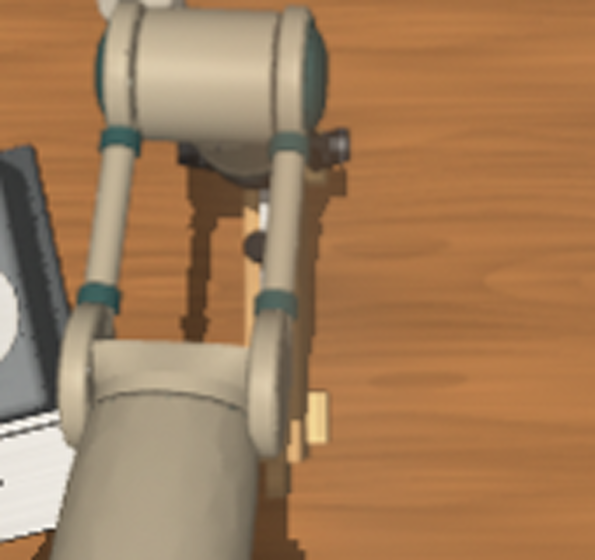

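>>> servo_tool(targets=[[0.4,-0.5,0,0,0,0,1.5],[0.38,-0.5,0,0,0,0,1.5],[0,0,1.5,0,0,0,1.5],[0,0,1.5,0,0,0,1.5],[0,0,1.0,0,0,0,1.5],[0,0,0.3,0,0,0,1.5],[0,0,0,0,0,0,1.5],[0,0,0,0,0,0,1.5]])

```text
time: 7.23
tcp_pos: [0.6247, 0.049, 0.1135]
ee_rot: [3.142, 0.012, 0.001]
force: [1.1, -0.1, -2.0]
gripper_width: 0.239
```

```bash
python3 - <<'E'
from h import *
delta([.624,.0481,.107])
snap('side','s3.png'); a=cv2.imread('pics/s3.png')[190:330,250:430]; cv2.imwrite('pics/s3c.png',cv2.resize(a,None,fx=4,fy=4,interpolation=cv2.INTER_CUBIC))
st,_=snap('top','t3.png'); a=cv2.imread('pics/t3.png')[210:350,220:340]; cv2.imwrite('pics/t3c.png',cv2.resize(a,None,fx=4,fy=4,interpolation=cv2.INTER_CUBIC))
print('expected head px for bore', proj('top',[.5472,.0478,.106+.122]),proj('side',[.5472,.0478,.106+.122]))
delta([.624,.0481,.107])
E
```

```text
tcp [0.6247 0.049  0.1135] yaw_x 0.44 tilt [ 0.001 -0.    -1.   ] d_tool_cm [-0.07  0.09  0.65] t 7.23 g 0.239 F [ 1.13 -0.14 -2.01]
expected head px for bore [272.09849146 258.94519281] [325.60709994 233.98850018]
tcp [0.625  0.049  0.1142] yaw_x 0.45 tilt [ 0.002 -0.    -1.   ] d_tool_cm [-0.1   0.09  0.72] t 7.33 g 0.24 F [-0.04 -0.23 -3.71]
```

View pics/s3c.png

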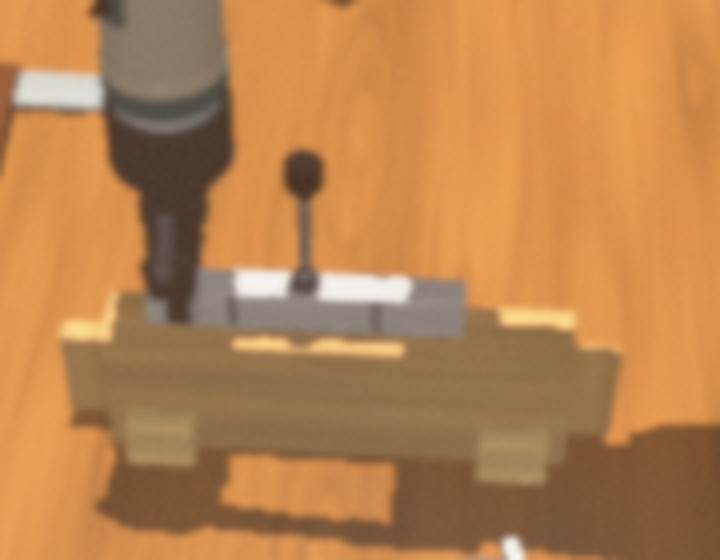

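View pics/t3c.png

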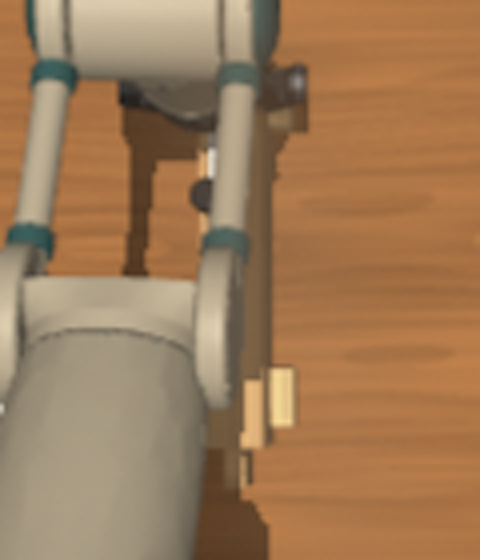

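Top: the head is at about (272,258.7), expected (272.1,258.9). Side: (325.7,233.2), expected (325.6,234.0). Aligned, so lowering.

>>> servo_tool(targets=[[-0.08,0.08,0.2,0,0,0,1.5],[0,0,0.2,0,0,0,1.5],[0,0,0.1,0,0,0,1.5],[0,0,0.1,0,0,0,1.5],[0,0,0,0,0,0,1.5],[0,0,0,0,0,0,1.5]])

```text
time: 7.83
tcp_pos: [0.6233, 0.0483, 0.1073]
ee_rot: [3.141, 0.013, -0.0]
force: [-1.2, -0.2, -2.8]
gripper_width: 0.241
```

```bash
python3 - <<'E'
from h import *
delta([.624,.0481,.107])
E
```

```text
tcp [0.6233 0.0483 0.1073] yaw_x 0.46 tilt [-0. -0. -1.] d_tool_cm [0.07 0.02 0.03] t 7.83 g 0.241 F [-1.24 -0.21 -2.83]
```

>>> servo_tool(targets=[[0.05,0,0.1,0,0,0,1.5],[0,0,0,0,0,0,1.5],[0,0,0,0,0,0,1.5]])

```text
time: 8.08
tcp_pos: [0.6237, 0.0483, 0.1068]
ee_rot: [3.141, 0.013, -0.0]
force: [-2.9, -0.4, 2.4]
gripper_width: 0.237
```

>>> servo_tool(targets=[[0,0,0.05,0,0,0,1.5],[0,0,0,0,0,0,1.5],[0,0,0,0,0,0,1.5]])

```text
time: 8.33
tcp_pos: [0.6237, 0.0484, 0.1068]
ee_rot: [3.141, 0.013, 0.0]
force: [-3.7, 0.4, 6.2]
gripper_width: 0.24
```

>>> servo_tool(targets=[[0,0,0,0,0,0,2.5],[0,0,0,0,0,0,3.2],[0,0,0,0,0,0,4],[0,0,0,0,0,0,4.5],[0,0,0,0,0,0,4.5],[0,0,0,0,0,0,4.5],[0,0,-0.5,0,0,0,4.5],[0,0,-1.5,0,0,0,4.5],[0,0,-3,0,0,0,4.5],[0,0,-4,0,0,0,4.5],[0,0,-4,0,0,0,4.5],[0,0,-4,0,0,0,4.5],[0,0,0,0,0,0,4.5],[0,0,0,0,0,0,4.5]])

```text
time: 9.5
tcp_pos: [0.6255, 0.0483, 0.2797]
ee_rot: [3.141, 0.013, 0.012]
force: [-0.5, -1.1, -0.0]
gripper_width: 0.527
```

```bash
python3 - <<'E'
from h import *
snap('side','s4.png'); a=cv2.imread('pics/s4.png')[190:330,250:430]; cv2.imwrite('pics/s4c.png',cv2.resize(a,None,fx=4,fy=4,interpolation=cv2.INTER_CUBIC))
st,_=snap('top','t4.png'); a=cv2.imread('pics/t4.png')[210:350,220:340]; cv2.imwrite('pics/t4c.png',cv2.resize(a,None,fx=4,fy=4,interpolation=cv2.INTER_CUBIC))
delta([.547,.0478,.26])
print('expected head px for bore', proj('top',[.5472,.0478,.100+.122]),proj('side',[.5472,.0478,.100+.122]))
E
```

```text
tcp [0.6234 0.0484 0.2754] yaw_x 0.46 tilt [-0.001 -0.    -1.   ] d_tool_cm [-7.64 -0.01  1.54] t 9.6 g 0.525 F [-0.03 -1.07 -0.31]
expected head px for bore [272.35538159 259.15662789] [325.64064337 235.84704156]
```

View pics/s4c.png

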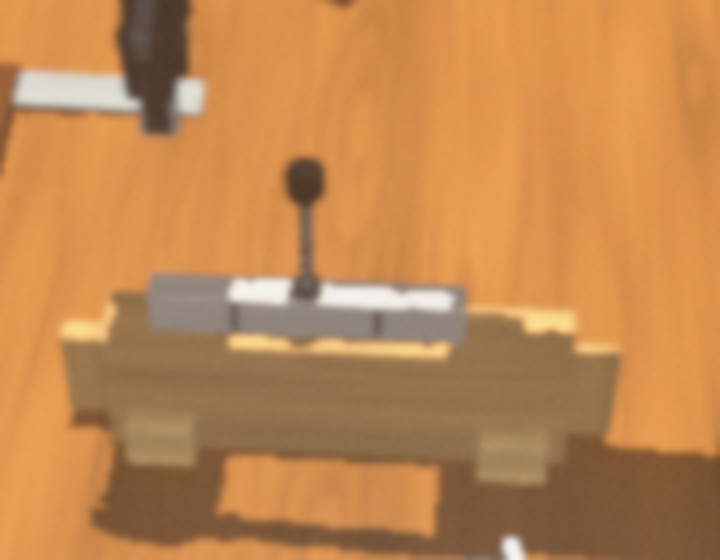

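View pics/t4c.png

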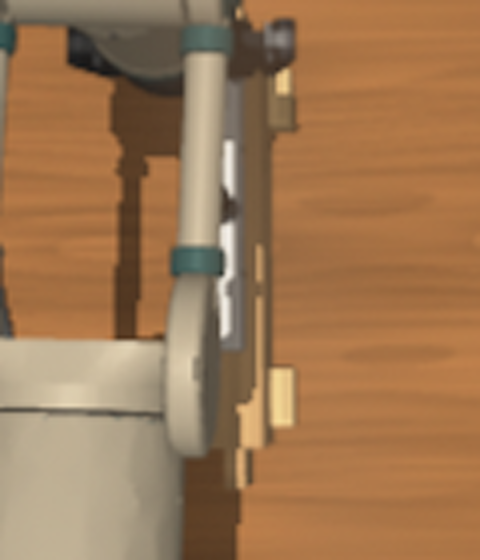

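>>> servo_tool(targets=[[-1,0,-3,0,0,0,0],[-3.2,0,-2,0,0,0,0],[-3.2,0,-0.9,0,0,0,0],[-3.3,0,0,0,0,0,0],[-3.3,0,0,0,0,0,0],[0,0,0,0,0,0,0],[0,0,0,0,0,0,0],[0,0,0,0,0,0,0]])

```text
time: 10.27
tcp_pos: [0.484, 0.0472, 0.3338]
ee_rot: [3.142, 0.013, -0.002]
force: [-0.6, -1.0, 0.0]
gripper_width: 0.004
```

```bash
python3 - <<'E'
from h import *
import pickle
st,im=snap('wrist','w3.png'); pickle.dump(st,open('w3.pkl','wb')); delta([.547,.0478,.26],st)
E
```

```text
tcp [0.484  0.0472 0.3338] yaw_x 0.46 tilt [-0.001 -0.    -1.   ] d_tool_cm [ 6.31 -0.01  7.37] t 10.27 g 0.004 F [-0.6  -0.96  0.  ]
```

View pics/w3.png

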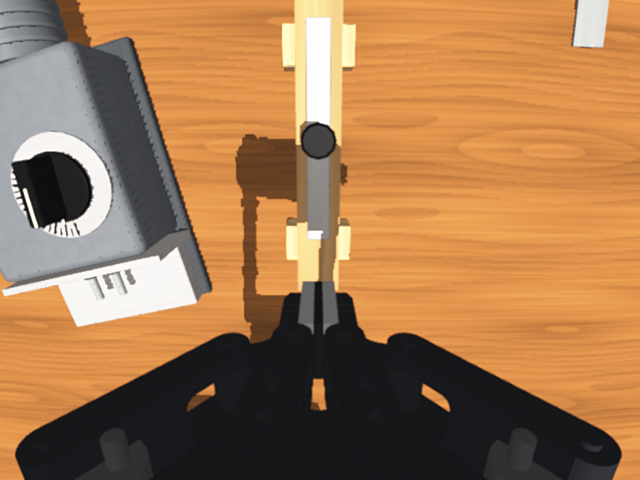

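```bash
python3 - <<'E'
from h import *
import pickle
st=pickle.load(open('w3.pkl','rb'))
im=cv2.imread('pics/w3.png');hsv=cv2.cvtColor(im,cv2.COLOR_BGR2HSV)
m=((hsv[:,:,1]<40)&(hsv[:,:,2]>100))
c0=m[:,312:324].sum(1);rows=np.where(c0[:250]>6)[0];print(rows[0],rows[-1])
a=onplane('wrist',318.5,rows[0]-.5,.132,st);b=onplane('wrist',317,rows[-1]+.5,.132,st);print(a,b,(a+b)/2)
A=[]
for v in list(range(25,115,4))+list(range(165,225,4)):
    c=np.where(m[v,296:340])[0]+296
    A.append((onplane('wrist',c[0]-.5,v,.132,st)+onplane('wrist',c[-1]+.5,v,.132,st))/2)
A=np.array(A);k=np.polyfit(A[:,0],A[:,1],1);print(np.degrees(k[0]),np.polyval(k,.547))
hd=(hsv[:,:,2]<90)&(hsv[:,:,1]<90);q=np.zeros(hd.shape,np.uint8);q[115:165,295:340]=hd[115:165,295:340]
n,l,s,ce=cv2.connectedComponentsWithStats(q);i=1+np.argmax(s[1:,4]);print(s[i],ce[i]);
for z in(.229,.233,.237):print(onplane('wrist',318.5,140.5,z,st))
print('bore again',[onplane('wrist',316.4,130.6,.1,pickle.load(open('w2.pkl','rb')))])
E
```

```text
17 238
[0.6458871  0.04812717 0.132     ] [0.44777901 0.04818268 0.132     ] [0.54683305 0.04815492 0.132     ]
0.42645776108099964 0.04799828268845922
[302 122  33  38 958] [317.79853862 140.65031315]
[0.54614515 0.04751097 0.229     ]
[0.54632093 0.04751622 0.233     ]
[0.54649672 0.04752146 0.237     ]
bore again [array([0.54724734, 0.04785163, 0.1       ])]
```

The gauge is flat and within about 1 mm of the bore. Next the shut fingertips go over the head and press it down.

>>> servo_tool(targets=[[2.1,0,1.5,0,0,0,0],[2.1,0,2.5,0,0,0,0],[2.1,0,2.5,0,0,0,0],[0,0,1.5,0,0,0,0],[0,0,0,0,0,0,0],[0,0,0,0,0,0,0],[0,0,0,0,0,0,0]])

```text
time: 10.9
tcp_pos: [0.5477, 0.0477, 0.2552]
ee_rot: [3.141, 0.013, 0.001]
force: [0.1, -0.3, 0.7]
gripper_width: 0.002
```

```bash
python3 - <<'E'
from h import *
delta([.5468,.0478,.24])
E
```

```text
tcp [0.5477 0.0477 0.2552] yaw_x 0.46 tilt [ 0.001 -0.    -1.   ] d_tool_cm [-0.09 -0.01  1.52] t 10.9 g 0.002 F [ 0.14 -0.25  0.74]
```

>>> servo_tool(targets=[[-0.05,0,0.5,0,0,0,0],[0,0,0.6,0,0,0,0],[0,0,0.5,0,0,0,0],[0,0,0.4,0,0,0,0],[0,0,0.4,0,0,0,0],[0,0,0.4,0,0,0,0],[0,0,0.4,0,0,0,0],[0,0,0.4,0,0,0,0],[0,0,0.4,0,0,0,0],[0,0,0.4,0,0,0,0],[0,0,0.4,0,0,0,0],[0,0,0.4,0,0,0,0],[0,0,0.2,0,0,0,0],[0,0,0,0,0,0,0],[0,0,0,0,0,0,0]])

```text
time: 12.15
tcp_pos: [0.5466, 0.0477, 0.2006]
ee_rot: [3.141, 0.013, 0.0]
force: [-0.2, 0.5, 0.2]
gripper_width: 0.0
```

>>> servo_tool(targets=[[0,0,0.2,0,0,0,0],[0,0,0.2,0,0,0,0],[0,0,0.2,0,0,0,0],[0,0,0,0,0,0,0]])

```text
time: 12.48
tcp_pos: [0.5465, 0.0477, 0.1945]
ee_rot: [3.141, 0.013, -0.0]
force: [-0.6, 0.1, -0.1]
gripper_width: -0.003
```

>>> servo_tool(targets=[[0,0,0.2,0,0,0,0],[0,0,0.2,0,0,0,0],[0,0,0,0,0,0,0]])

```text
time: 12.73
tcp_pos: [0.5462, 0.0477, 0.1903]
ee_rot: [3.141, 0.013, -0.001]
force: [-0.5, 0.6, -0.3]
gripper_width: 0.002
```

```bash
python3 - <<'E'
from h import *
delta([.5468,.0478,.18])
snap('side','s5.png'); a=cv2.imread('pics/s5.png')[190:330,250:430]; cv2.imwrite('pics/s5c.png',cv2.resize(a,None,fx=4,fy=4,interpolation=cv2.INTER_CUBIC))
E
```

```text
tcp [0.5462 0.0477 0.1903] yaw_x 0.46 tilt [-0.001 -0.    -1.   ] d_tool_cm [ 0.06 -0.01  1.03] t 12.73 g 0.002 F [-0.49  0.58 -0.27]
```

View pics/s5c.png

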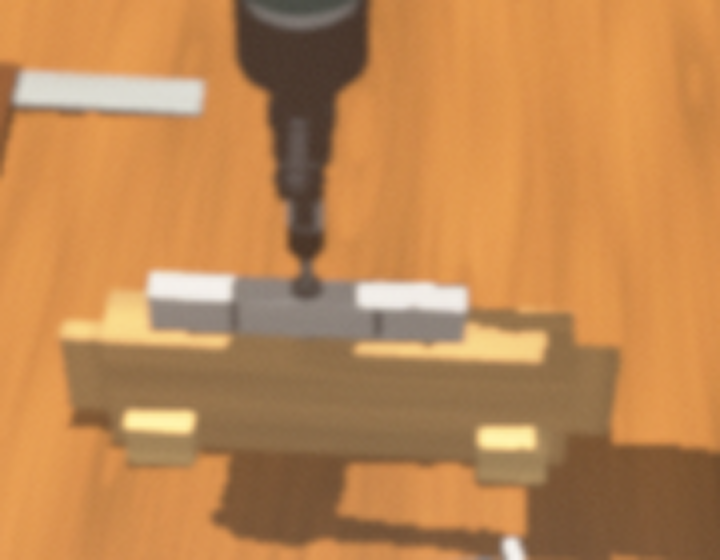

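The head is following the fingertips down. I'll continue in small steps while watching the force.

>>> servo_tool(targets=[[0.05,0,0.2,0,0,0,0],[0,0,0.2,0,0,0,0],[0,0,0,0,0,0,0]])

```text
time: 13.03
tcp_pos: [0.5468, 0.0477, 0.1863]
ee_rot: [3.142, 0.013, -0.001]
force: [0.0, 0.3, -0.3]
gripper_width: 0.002
```

>>> servo_tool(targets=[[0,0,0.2,0,0,0,0],[0,0,0.2,0,0,0,0],[0,0,0,0,0,0,0]])

```text
time: 13.28
tcp_pos: [0.547, 0.0477, 0.1828]
ee_rot: [3.141, 0.013, 0.0]
force: [-1.1, -0.6, 1.6]
gripper_width: -0.003
```

>>> servo_tool(targets=[[0,0,0.15,0,0,0,0],[0,0,0.15,0,0,0,0],[0,0,0,0,0,0,0]])

```text
time: 13.53
tcp_pos: [0.5479, 0.0477, 0.1826]
ee_rot: [3.141, 0.013, 0.006]
force: [-2.5, -0.1, 14.0]
gripper_width: -0.002
```

Bottomed at TCP z 0.1826 with 14 N, so the reading is about 128+100−182.6 = 45.4 mm. Backing off to check with the camera.

>>> servo_tool(targets=[[0,0,0,0,0,0,0],[-0.05,0,-0.2,0,0,0,0],[0,0,-0.5,0,0,0,0],[0,0,-2,0,0,0,0],[-1,0,-3,0,0,0,0],[-2,0,-3,0,0,0,0],[-3,0,-3,0,0,0,0],[0,0,-3,0,0,0,0],[0,0,0,0,0,0,0],[0,0,0,0,0,0,0]])

```text
time: 14.37
tcp_pos: [0.4876, 0.0472, 0.3282]
ee_rot: [3.141, 0.013, 0.007]
force: [0.2, -0.3, -0.8]
gripper_width: 0.002
```

```bash
python3 - <<'E'
from h import *
import pickle
st,im=snap('wrist','w4.png'); pickle.dump(st,open('w4.pkl','wb')); delta([.5,.29,.26],st)
snap('side','s6.png'); a=cv2.imread('pics/s6.png')
o=np.hstack([cv2.resize(a[220:290,285:365],None,fx=5,fy=5,interpolation=cv2.INTER_CUBIC),cv2.resize(a[325:395,300:380],None,fx=5,fy=5,interpolation=cv2.INTER_CUBIC)])
cv2.imwrite('pics/s6c.png',o)
E
```

```text
tcp [0.4876 0.0472 0.3282] yaw_x 0.46 tilt [ 0.005 -0.    -1.   ] d_tool_cm [  1.41 -24.27   6.82] t 14.37 g 0.002 F [ 0.19 -0.26 -0.76]
```

View pics/w4.png

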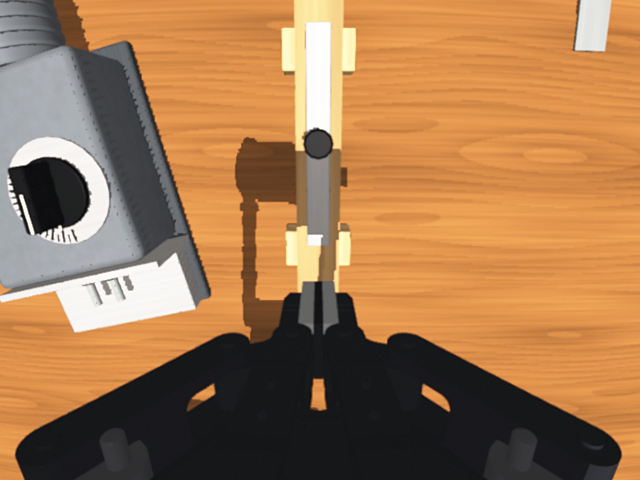

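View pics/s6c.png

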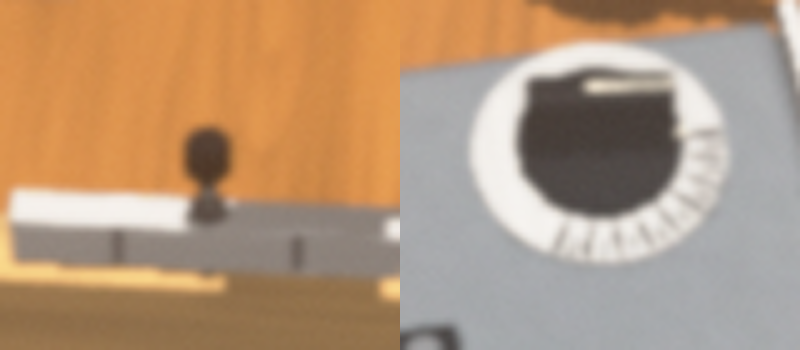

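```bash
python3 - <<'E'
from h import *
print(proj('side',[.5468,.0478,.1716]),proj('side',[.5468,.0478,.1746]))
d=onplane('top',186.3,280.2,.122);print(d); delta([d[0]-.05,d[1],.30])
E
```

```text
[326.07585735 250.94691695] [326.06040885 250.07379543]
[0.49941586 0.3070944  0.122     ]
tcp [0.4866 0.0473 0.3254] yaw_x 0.46 tilt [-0.002 -0.    -1.   ] d_tool_cm [ -3.51 -26.01   2.54] t 14.47 g 0.002 F [-0.08 -0.14  0.12]
```

The side view puts the head at row 250.7, against 250.9 predicted for 45.4 mm, so they agree. Now over to the dial.

>>> servo_tool(targets=[[-0.5,-3.7,0,0,0,0,6],[-0.5,-3.7,0,0,0,0,6],[-0.5,-3.7,0,0,0,0,6],[-0.5,-3.7,0.3,0,0,0,6],[-0.5,-3.7,0.7,0,0,0,6],[-0.5,-3.7,0.8,0,0,0,6],[-0.5,-3.8,0.8,0,0,0,6],[0,0,0,0,0,0,6],[0,0,0,0,0,0,6],[0,0,0,0,0,0,6]])

```text
time: 15.3
tcp_pos: [0.4496, 0.3065, 0.2986]
ee_rot: [3.139, 0.014, -0.004]
force: [-0.1, -0.2, -0.1]
gripper_width: 0.703
```

```bash
python3 - <<'E'
from h import *
import pickle
st,im=snap('wrist','w5.png'); pickle.dump(st,open('w5.pkl','wb')); delta([.5,.3,.26],st)
E
```

```text
tcp [0.4496 0.3065 0.2986] yaw_x 0.5 tilt [-0.003 -0.003 -1.   ] d_tool_cm [5.04 0.69 3.85] t 15.3 g 0.703 F [-0.07 -0.24 -0.07]
```

View pics/w5.png

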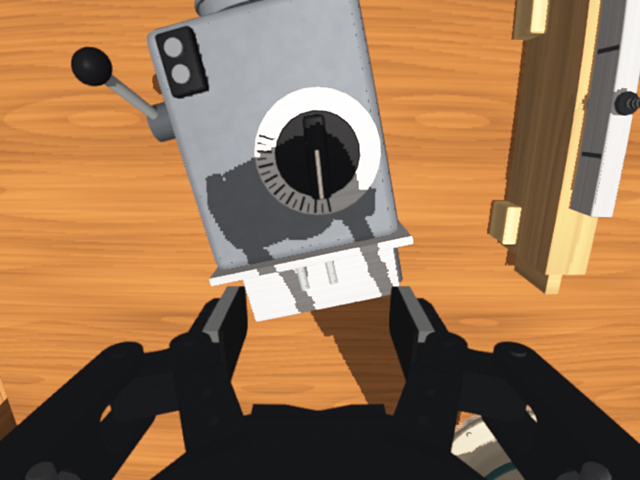

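```bash
python3 - <<'E'
from h import *
im=cv2.imread('pics/w5.png');a=cv2.resize(im[80:220,245:390],None,fx=4.2,fy=4.2,interpolation=cv2.INTER_CUBIC)
a=cv2.convertScaleAbs(a,alpha=1.0,beta=0); a=(255*(a/255.)**.6).astype(np.uint8)
cv2.imwrite('pics/w5c.png',a)
E
```

```text
(no output)
```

View pics/w5c.png

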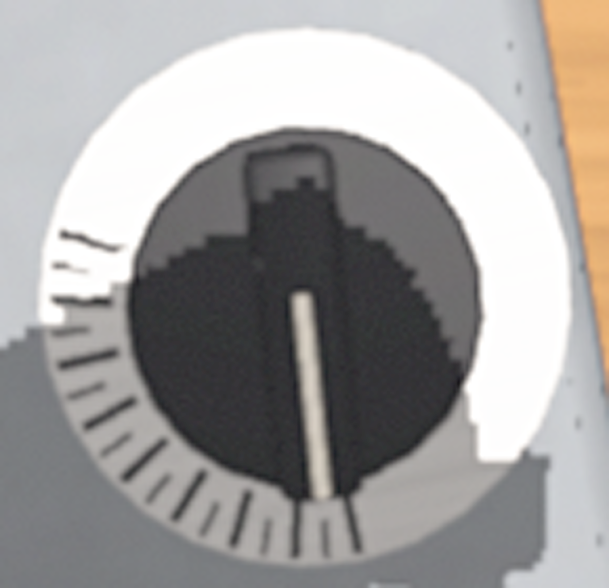

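```bash
python3 - <<'E'
from h import *
import pickle
from scipy.optimize import least_squares
st=pickle.load(open('w5.pkl','rb'))
P=lambda x,y,z:onplane('wrist',245+(x+.5)/4.2-.5,80+(y+.5)/4.2-.5,z,st)
def circ(pts,z):
    Q=np.array([P(*p,z)[:2] for p in pts]);s=least_squares(lambda v:np.hypot(*(Q-v[:2]).T)-v[2],[*Q.mean(0),.04]);return s.x,np.abs(s.fun).max()
print('skirt',circ([(129,300),(480,310),(300,127),(190,455),(440,420),(180,180),(430,180)],.133))
c,_=circ([(40,310),(570,280),(310,27),(310,565),(557,370),(100,440),(520,90),(120,100)],.122);print('ring',c)
ang=lambda p,q:np.degrees(np.arctan2(*(p-q)[1::-1][:2])) if 0 else np.degrees(np.arctan2(p[1]-q[1],p[0]-q[0]))
for n,(a,b) in {'0':((347,497),(361,550)),'10':((298,500),(297,555)),'20':((251,490),(235,552)),'30':((210,470),(176,522)),'40':((170,443),(126,478)),'50':((131,400),(86,427)),'60':((117,350),(62,366))}.items():
    print(n,ang(P(*a,.122),c),ang(P(*b,.122),c))
for z in(.173,):
    a,b=P(300,292,z),P(321,497,z);print('ptr',a,b,ang(b,a))
print('bar end',P(288,147,z),P(252,152,z),P(326,147,z))
E
```

```text
skirt (array([0.49749239, 0.30776718, 0.03507543]), np.float64(0.0009737766837015979))
ring [0.49980747 0.30611657 0.05419134]
0 -169.0988383412781 -168.10887979516875
10 176.69928330275943 177.27694608363433
20 162.77733198652433 163.48592242072564
30 149.5245223168321 148.8615100648237
40 135.64449688891105 134.05052700153743
50 119.39962814569934 119.68153593223859
60 104.99595350545188 105.25653731645689
ptr [0.50455294 0.30824025 0.173     ] [0.46898836 0.30430679 0.173     ] -173.6887139148385
bar end [0.52836612 0.31039065 0.173     ] [0.52752148 0.31639384 0.173     ] [0.52841427 0.30405526 0.173     ]
```

```bash
python3 - <<'E'
from h import *
import pickle
from scipy.optimize import least_squares
st=pickle.load(open('w5.pkl','rb'))
P=lambda x,y,z:onplane('wrist',245+(x+.5)/4.2-.5,80+(y+.5)/4.2-.5,z,st)[:2]
M={0:((347,497),(361,550)),10:((298,500),(297,555)),20:((251,490),(235,552)),30:((210,470),(176,522)),40:((170,443),(126,478)),50:((131,400),(86,427)),60:((117,350),(62,366)),70:((107,301),(55,300)),80:((122,246),(62,234))}
Q=[(k,P(*p,.122)) for k,v in M.items() for p in v]
def f(v):
    o=[]
    for k,q in Q:
        a=v[2]-np.radians(1.5*k); d=q-v[:2]; o.append(-np.sin(a)*d[0]+np.cos(a)*d[1])
    return o
s=least_squares(f,[.4985,.307,np.pi+.2]);print(s.x[:2],np.degrees(s.x[2]),np.round(np.array(s.fun)*1e3,1))
E
```

```text
[0.49759098 0.3066634 ] 192.8970543729527 [-0.4  0.1 -0.4 -0.1 -0.2  0.4  0.5  0.2  0.7 -0.2 -0.6 -0.  -0.5  0.1
  0.   0.3 -0.8  0.5]
```

Dial axis is at (0.498,0.307). The zero mark points to 192.9° and the pointer to 186.3°, so it starts at about 4.4 mm. The target is 45.4 mm, pointer at 124.8°. Joint 6's range means gripping with the tool half-turned, so I'll rotate it first.

>>> servo_tool(targets=[[0,0,0,0,0,-7,6],[0,0,0,0,0,-7,6],[0,0,0,0,0,-7,6],[0,0,0,0,0,-7,6],[0,0,0,0,0,-7,6],[0,0,0,0,0,-7,6],[0,0,0,0,0,-7,6],[0,0,0,0,0,-7,6],[0,0,0,0,0,-7,6],[0,0,0,0,0,-7,6],[0,0,0,0,0,-7,6],[0,0,0,0,0,-7,6],[0,0,0,0,0,-7,6],[0,0,0,0,0,-7,6],[0,0,0,0,0,-7,6],[0,0,0,0,0,-7,6],[0,0,0,0,0,-7,6],[0,0,0,0,0,-7,6],[0,0,0,0,0,-7,6],[0,0,0,0,0,-7,6]])

```text
time: 17.02
tcp_pos: [0.4505, 0.3051, 0.3004]
ee_rot: [1.058, 2.958, -0.0]
force: [0.4, 0.3, 0.9]
gripper_width: 0.701
```

>>> servo_tool(targets=[[0,0,0,0,0,-7,6],[0,0,0,0,0,-7,6],[0,0,0,0,0,-7,6],[0,0,0,0,0,-7,6],[0,0,0,0,0,-7,6],[0,0,0,0,0,-7,6],[0,0,0,0,0,-4,6],[0,0,0,0,0,0,6],[0,0,0,0,0,0,6]])

```text
time: 17.77
tcp_pos: [0.4504, 0.3056, 0.3004]
ee_rot: [-0.171, 3.137, -0.0]
force: [-0.5, 0.4, 0.1]
gripper_width: 0.704
```

```bash
python3 - <<'E'
from h import *
st=read_state(); delta([.4983,.307,.20],st); print(st['qpos'])
E
```

```text
tcp [0.4504 0.3056 0.3004] yaw_x -173.78 tilt [ 0. -0. -1.] d_tool_cm [-4.77 -0.38 10.04] t 17.77 g 0.704 F [-0.53  0.45  0.15]
[ 4.68612243e-01  1.98009907e-01  1.44177674e+00 -4.00324202e-04
  1.50162864e+00 -1.21078699e+00]
```

>>> servo_tool(targets=[[-1.6,-0.12,0,0,0,0,5],[-1.6,-0.13,1,0,0,0,5],[-1.57,-0.13,3,0,0,0,5],[0,0,3,0,0,0,5],[0,0,3,0,0,0,5],[0,0,0,0,0,0,5],[0,0,0,0,0,0,5],[0,0,0,0,0,0,5]])

```text
time: 18.43
tcp_pos: [0.499, 0.3087, 0.2014]
ee_rot: [-0.175, 3.135, 0.001]
force: [0.1, 0.6, -0.2]
gripper_width: 0.587
```

```bash
python3 - <<'E'
from h import *
st,_=snap('wrist','w6.png'); delta([.4983,.307,.139],st);
snap('side','s7.png');a=cv2.imread('pics/s7.png')[250:430,260:460];cv2.imwrite('pics/s7c.png',cv2.resize(a,None,fx=3.3,fy=3.3,interpolation=cv2.INTER_CUBIC))
E
```

```text
tcp [0.499  0.3087 0.2014] yaw_x -173.59 tilt [ 0.002  0.001 -1.   ] d_tool_cm [ 0.1  -0.16  6.24] t 18.43 g 0.587 F [ 0.12  0.57 -0.24]
```

View pics/w6.png

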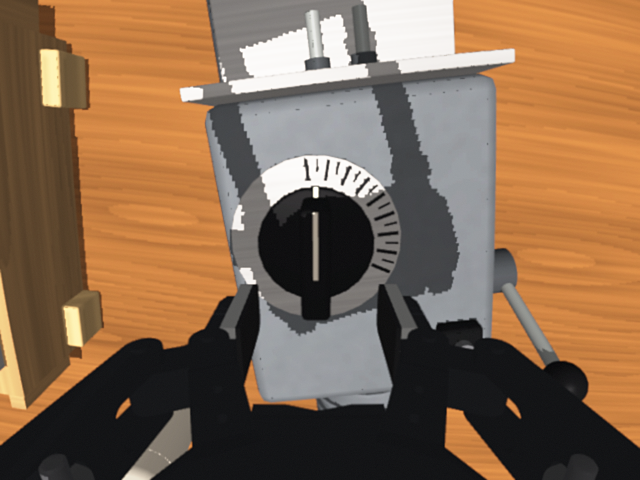

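View pics/s7c.png

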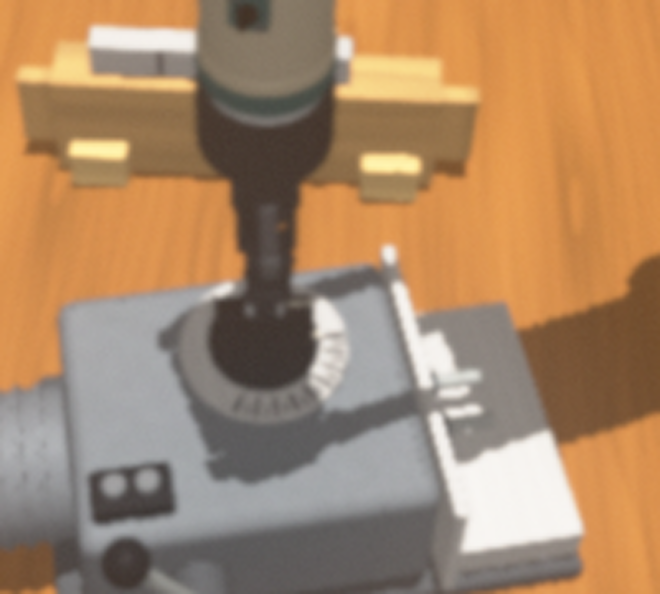

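The bar lies vertical between the open fingers at (316,250), centred. Descending and gripping.

>>> servo_tool(targets=[[0.05,-0.1,1.5,0,0,0,5],[0,0,1.5,0,0,0,5],[0,0,1.5,0,0,0,5],[0,0,1.0,0,0,0,5],[0,0,0.6,0,0,0,5],[0,0,0,0,0,0,5],[0,0,0,0,0,0,5],[0,0,0,0,0,0,1],[0,0,0,0,0,0,1],[0,0,0,0,0,0,1],[0,0,0,0,0,0,1],[0,0,0,0,0,0,1],[0,0,0,0,0,0,1]], squeeze=50)

```text
time: 19.62
tcp_pos: [0.4979, 0.3074, 0.1402]
ee_rot: [-0.177, 3.135, -0.0]
force: [-0.4, -1.9, 6.0]
gripper_width: 0.181
```

```bash
python3 - <<'E'
from h import *
delta([.4983,.307,.139])
E
```

```text
tcp [0.4979 0.3074 0.1402] yaw_x -173.53 tilt [ 0.002 -0.    -1.   ] d_tool_cm [-0.04 -0.04  0.12] t 19.62 g 0.181 F [-0.39 -1.92  6.  ]
```

>>> servo_tool(targets=[[0,0,0,0,0,3,1],[0,0,0,0,0,5,1],[0,0,0,0,0,5,1],[0,0,0,0,0,5,1],[0,0,0,0,0,5,1],[0,0,0,0,0,5,1],[0,0,0,0,0,5,1],[0,0,0,0,0,5,1],[0,0,0,0,0,5,1],[0,0,0,0,0,5,1],[0,0,0,0,0,5,1],[0,0,0,0,0,5,1],[0,0,0,0,0,3.5,1],[0,0,0,0,0,0,1],[0,0,0,0,0,0,1]])

```text
time: 20.87
tcp_pos: [0.498, 0.3072, 0.1402]
ee_rot: [1.451, 2.784, 0.001]
force: [-0.1, -2.4, 5.6]
gripper_width: 0.18
```

```bash
python3 - <<'E'
from h import *
st,_=snap('wrist','w7.png'); delta([.4983,.307,.139],st);print(st['torque'])
E
```

```text
tcp [0.498  0.3072 0.1402] yaw_x 124.95 tilt [ 0.002 -0.    -1.   ] d_tool_cm [-0.04  0.01  0.12] t 20.87 g 0.18 F [-0.12 -2.44  5.61]
[-0.41762018  0.04548485 -0.09554583]
```

View pics/w7.png

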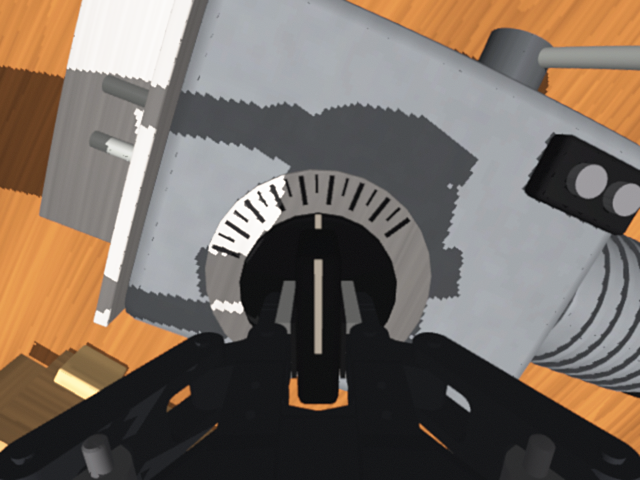

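```bash
python3 - <<'E'
from h import *
im=cv2.imread('pics/w7.png');a=cv2.resize(im[165:265,200:430],None,fx=3.4,fy=3.4,interpolation=cv2.INTER_CUBIC)
cv2.imwrite('pics/w7c.png',(255*(a/255.)**.8).astype(np.uint8))
E
```

```text
(no output)
```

View pics/w7c.png

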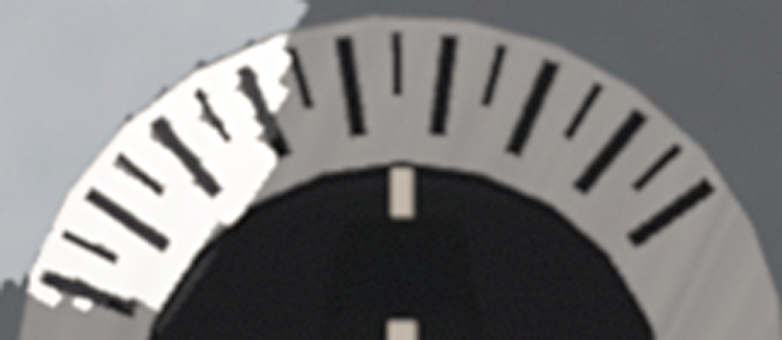

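The skirt pointer sits just past the short 45 mm mark, at about 45.6 mm, against a gauge reading of 45.4 mm. Holding briefly, then pulling the knob up.

>>> servo_tool(targets=[[0,0,0,0,0,0,1],[0,0,0,0,0,0,1],[0,0,0,0,0,0,1],[0,0,-0.2,0,0,0,1],[0,0,-0.2,0,0,0,1],[0,0,-0.2,0,0,0,1],[0,0,-0.2,0,0,0,1],[0,0,-0.15,0,0,0,1],[0,0,-0.1,0,0,0,1],[0,0,0,0,0,0,1],[0,0,0,0,0,0,1]], squeeze=60)

```text
time: 21.83
tcp_pos: [0.4978, 0.3073, 0.1499]
ee_rot: [1.451, 2.785, 0.0]
force: [4.3, -2.3, -4.2]
gripper_width: 0.177
```

>>> servo_tool(targets=[[0,0,-0.1,0,0,0,1],[0,0,-0.05,0,0,0,1],[0,0,0,0,0,0,1],[0,0,0,0,0,0,1]])

```text
time: 22.17
tcp_pos: [0.4978, 0.3073, 0.1504]
ee_rot: [1.451, 2.786, -0.001]
force: [5.5, -1.6, -8.2]
gripper_width: 0.176
```

```bash
python3 - <<'E'
from h import *
st,_=snap('wrist','w8.png'); delta([.4983,.307,.139],st)
im=cv2.imread('pics/w8.png')
cv2.imwrite('pics/w8c.png',cv2.resize(im[150:410,190:450],None,fx=2.3,fy=2.3,interpolation=cv2.INTER_CUBIC))
E
```

```text
tcp [0.4978 0.3073 0.1504] yaw_x 124.97 tilt [ 0.001 -0.001 -1.   ] d_tool_cm [-0.05  0.03  1.14] t 22.17 g 0.176 F [ 5.53 -1.56 -8.22]
```

View pics/w8c.png

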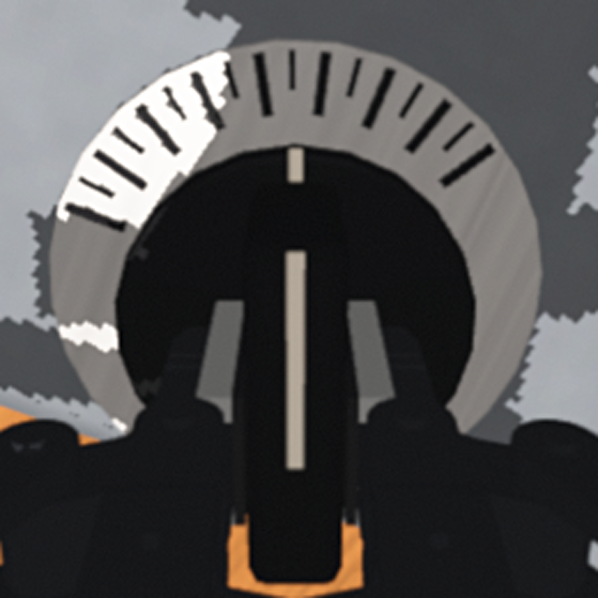

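The bar rose with the fingers while the plate receded. At about 10.2 mm the force climbed to 8 N, which is the end stop, and the dial still reads about 45.5. Releasing and withdrawing.

>>> servo_tool(targets=[[0,0,0.05,0,0,0,1],[0,0,0,0,0,0,2.5],[0,0,0,0,0,0,3.5],[0,0,0,0,0,0,4.5],[0,0,0,0,0,0,5],[0,0,0,0,0,0,5],[0,0,-0.5,0,0,0,5],[0,0,-2,0,0,0,5],[0,0,-3,0,0,0,5],[0,0,-3,0,0,0,5],[0,0,-3,0,0,0,5],[0,0,-3,0,0,0,5],[0,0,0,0,0,0,5],[0,0,0,0,0,0,5],[0,0,0,0,0,0,5]])

```text
time: 23.47
tcp_pos: [0.4968, 0.3074, 0.2955]
ee_rot: [-1.451, -2.786, 0.001]
force: [0.4, 0.5, -0.1]
gripper_width: 0.586
```

```bash
python3 - <<'E'
from h import *
import pickle
st,_=snap('wrist','w9.png');pickle.dump(st,open('w9.pkl','wb')); delta([.4983,.307,.139],st)
snap('side','s9.png')
E
```

```text
tcp [0.4968 0.3074 0.2955] yaw_x 124.96 tilt [-0.001 -0.    -1.   ] d_tool_cm [-0.12  0.11 15.65] t 23.47 g 0.586 F [ 0.43  0.53 -0.07]
```

View pics/w9.png

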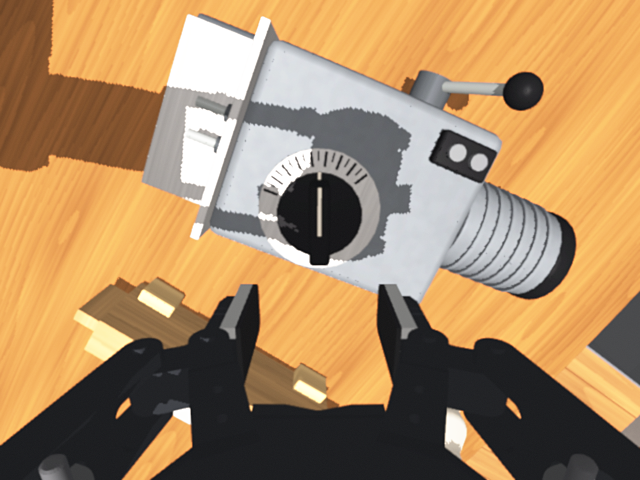

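View pics/s9.png

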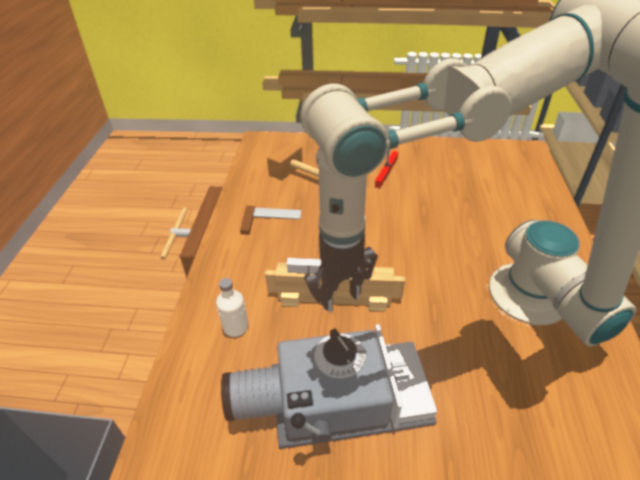

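>>> servo_tool(targets=[[1.4,-1.96,-0.6,0,0,0,5],[1.4,-1.96,-0.6,0,0,0,5],[1.4,-1.96,-0.6,0,0,0,5],[1.4,-1.96,-0.6,0,0,0,5],[1.4,-1.96,-0.6,0,0,0,5],[0,0,0,0,0,0,5],[0,0,0,0,0,0,5],[0,0,0,0,0,0,5]])

```text
time: 24.23
tcp_pos: [0.3771, 0.3086, 0.3249]
ee_rot: [-1.451, -2.786, 0.002]
force: [-0.6, -0.3, -0.2]
gripper_width: 0.583
```

```bash
python3 - <<'E'
from h import *
st=read_state(); delta([.4983,.307,.139],st); print(st['joint_velocities'])
snap('side','s10.png');a=cv2.imread('pics/s10.png')
o=np.hstack([cv2.resize(a[225:315,260:410],None,fx=2.6,fy=2.6,interpolation=cv2.INTER_CUBIC)[:234],cv2.resize(a[320:380,300:375],None,fx=3.9,fy=3.9,interpolation=cv2.INTER_CUBIC)[:234]])
cv2.imwrite('pics/s10c.png',o); snap('top','t10.png')
E
```

```text
tcp [0.3771 0.3086 0.3249] yaw_x 124.97 tilt [-0.    -0.001 -1.   ] d_tool_cm [-7.07  9.85 18.58] t 24.23 g 0.583 F [-0.64 -0.32 -0.23]
[-0.01120592  0.01747475 -0.00903803 -0.00212007  0.00405931  0.00020703]
```

View pics/s10c.png

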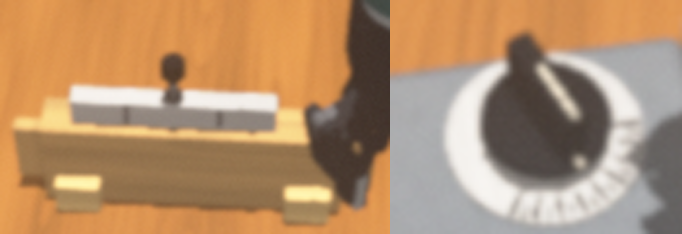

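View pics/t10.png

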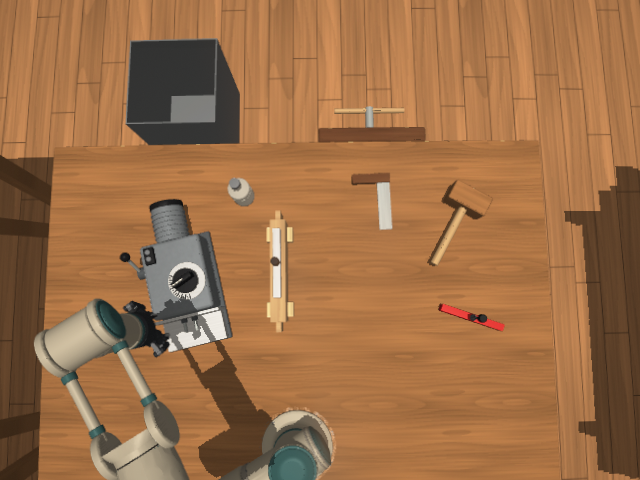

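```bash
python3 - <<'E'
from h import *
import pickle
st=pickle.load(open('w9.pkl','rb'))
for s,w in(((338.3,336.5),(319,237)),((348,350),(319,188))): print(tri('side',s,'wrist',w,None,st))
a=onplane('wrist',319,188,.183,st);b=onplane('wrist',319,237,.183,st)
d=np.degrees(np.arctan2(a[1]-b[1],a[0]-b[0]));print('pointer',d,'dial mm',(192.9-d)/1.5)
print('gauge head top px',proj('top',[.5472,.0478,.183]))
E
```

```text
(array([0.50144927, 0.30184978, 0.18010609]), [np.float64(3.1804602028822846e-05), np.float64(3.180460202871419e-05)])
(array([0.48049991, 0.33150265, 0.17835541]), [np.float64(0.00030294242299273963), np.float64(0.00030294242299284453)])
pointer 124.94226579293762 dial mm 45.30515613804159
gauge head top px [273.96642338 260.48254218]
```

```bash
python3 - <<'E'
from h import *
for f,(x0,x1,y0,y1) in {'w5':(245,390,80,220),'w9':(245,390,140,280)}.items():
    a=cv2.resize(cv2.imread(f'pics/{f}.png')[y0:y1,x0:x1],None,fx=4.2,fy=4.2,interpolation=cv2.INTER_CUBIC)
    cv2.imwrite(f'pics/{f}d.png',(255*(a/255.)**.6).astype(np.uint8))
E
```

```text
(no output)
```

View pics/w9d.png

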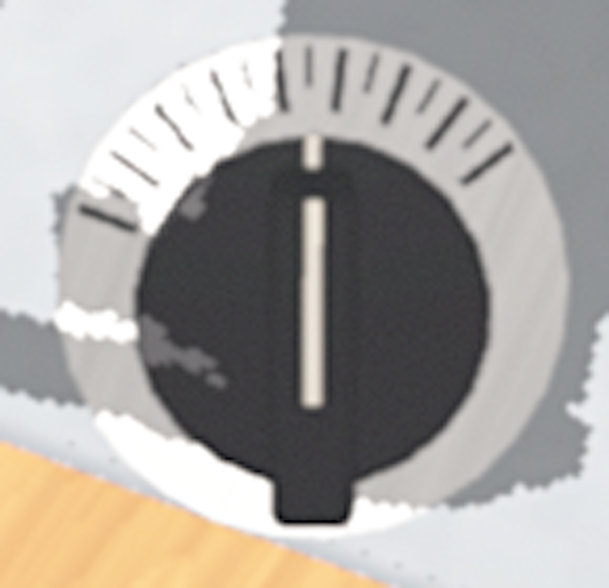

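The skirt-to-plate size ratio grew from 0.662 to 0.688, about 3.8% at roughly 0.3 m. That is about 10 mm of lift, so the knob is up. Handing in.

```bash
python3 -c "
from plant import *
print(finish_job())"
```

```text
the job is handed in; nothing more can be done
None
```

The job is handed in at about 24 s of the 61 s allowed. The bore is about 45.4 mm deep, and the dial is set to match and locked. `finish_job()` gave no verdict.

- **Gauge:** I stood it flat on the rail's edge. The wrist camera showed the beam's centre within about 1 mm of the bore and in line with the rail. I then let go and pressed the rod down by its head with shut fingertips until it bottomed at 14 N.
- **Reading:** The 45.4 mm comes from fingertip height at contact; I did not read it off the ring marks. The head's height in the side view agreed to within about 1 mm.
- **Dial:** I turned it about 61.5°. Reading the pointer against the marks gave about 45.6 mm before locking, and its measured angle gave 45.3 mm afterwards.
- **Lock:** I pulled the knob straight up about 10 mm, until the force rose to 8 N at the end stop. The growth of the skirt against the plate in the wrist pictures also gave about 10 mm. A rougher two-camera estimate disagreed slightly, at about 6 mm (5–7) against the required 7 mm. I trusted the first two checks because that estimate is only good to a few millimetres.
- **At the end:** The last pictures show the gauge standing with its rod down, the arm clear of everything, and the mallet, try square, glue bottle and red gauge where they started.

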